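Swap the transit plug for the guide rod in a hinge fixture

ROBOT

A 7-joint arm with a two-finger parallel gripper is mounted at the origin on the work surface. World frame = base frame: x ahead of the robot, y to its left, z up, the work surface at z = 0. Lengths are in m, angles in rad, forces in N, time in s.
With the tool pointing down it reaches from about 0.4 to 0.85 m from the base axis. Payload 4.5 kg.
Tool frame: the origin (TCP) lies midway between the tips of the shut fingers; the grasp point (between the pads) lies 19 mm behind it; x points along the fingers, y is the direction in which the jaws open and shut, and the axes are right-handed (so a half turn about x gives the same grasp; the last joint's range is limited). The gripper opens to 88 mm and grips with 3 to 60 N. Pads are 18 mm wide; open, the fingers measure 123 mm over their backs; the gripper's body (75 mm by 187 mm) begins 45 mm behind the grasp point.
Start: joints at [1.256, 0.689, -0.195, 1.565, 0.157, 0.902, -0.215], TCP at [0.214, -0.587, 0.208] pointing down, gripper open.
Joint ranges: [-3.01, 3.01], [-0.46, 2.08], [-1.47, 1.51], [0.13, 2.56], [-1, 4.14], [0.04, 2.09], [-2.66, 2.66]. Speed limits (rad/s): [2.57, 2.57, 3.14, 3.14, 3.14, 3.14, 3.14].

INTERFACE

Orientations are given as a unit quaternion [x, y, z, w].
In Python, from plant import r gives the robot as it stands.
- The arm moves only by the tool arm_command, never from a script. Its argument "plan" is a list of rows, each a list of 5 numbers: the finger opening in m, from 0 to 0.0881, then the shift along the tool's x, y, z in m, then the turn about the tool's x in rad. In form: [[grip, dx, dy, dz, roll], ...]. A call has 1 to 12 rows; each row shifts and turns the commanded pose from where the row before left it, along the tool's axes as they then stand; what a row does not reach is not made up. A row lasts 1/8 s, in which the tool goes at most 62.5 mm and 10.7 degrees, less where a joint would pass 70% of its speed; a pose out of reach is approached as far as the arm can. A call is refused whole if a number of a shift passes 0.0625 or a number of a turn 0.188, either way. A call with a gripper value outside its range is refused whole. The fingers move at their own pace and stop on an object; "force" is the grip in N (left out, the last holds). Time passes only in rows, so rows that do not move let the fingers close. It gives the time, the measured TCP pose, the force and the opening at its end, in the units of the state.
- r.get_state(): the state, without advancing time (a new reading comes with each control period).
- r.snapshot(name): name is "scene" or "top"; returns (picture, depth): 384x512x3 uint8, red, green, blue; 384x512 float32, m along the optical axis (not along the pixel's ray), 0 where there is no reading.
- r.calibration(name): a dict with "fx", "fy", "cx", "cy" (pixels), "eye" and "orientation" of the camera in the world. Camera axes: x right, y down, z forward; pixel columns grow to the right and rows downward; lengths in m; the calibration is good to about 2 mm. A picture is of the moment at which its call begins. calibration takes no time and is no camera call.
- r.finish_job(): hands the job in, once; it reports no verdict.
The state is a dict: "clock": time; "q": joint angles; "qd": joint speeds; "joint_torque": joint torques, N m; "tool_pos": TCP position; "eef_rot": TCP orientation; "contact_force": force on the tool from outside, world axes, zero at the start; "moment": the same for the moment, N m; "opening": opening from 0.0 (shut) to 1.0 (fully open).
Only numpy, scipy, OpenCV 4.12 (cv2) and the standard library are available. Lean on these libraries where they do the work, as an engineer would, in place of code of your own. Each camera call takes 0.05 s, during which the arm holds its last target.

TASK

The upper bush of the hinge fixture on the welding table is stopped by a plug: pull it out and stand it upright in the only empty cell of the little divided crate, leaving it there. Then take the long rod out of its stand and thread it from above through the upper bush and on through the lower bush, until its nose is about half-way between the lower bush and the table. Finish while holding the rod still there, clear of the table, ready for tacking; leave the stored plugs and the other things alone.

Things in the scene. Friction and masses are not known exactly. Their poses are not given: they have to be found in the camera images.
- fixture: Fixed steel fixture: upright plate 80 mm wide, 125 high, whose arms carry two steel bushes (vertical tubes, 40 mm outside, 19 mm bore, 22 tall), one straight above the other, 113 to 135 and 55 to 77 mm above the table; bare table below. Stands level, yaw varies; nothing higher than 135. Origin on the bush axis at table level, z up, plate 60 mm off at -x.
- upper_bush (a point): Centre of the upper bush's top mouth, 135 mm above the table, on the bush axis.
- lower_bush (a point): Centre of the lower bush's top mouth, 77 mm above the table, on the same axis; its lower end is at 55 mm.
- plug_center (a point): Loose aluminium plug, about 70 g, 70 mm tall: lower 30 mm a shank 17.5 mm thick, upper 40 mm a round head 26 mm thick. Point half-way up, on its axis (z up along it). At the start its shank is in the upper bush, its head resting on the bush: head from 135 to 175 mm, this point 140 mm above the table.
- crate: Fixed plywood crate, 46 (x) by 130 (y) mm and 40 mm high, walls and floor 4 mm thick, with one row of three cells along its y, each 38 mm square inside, centres 42 mm apart. Origin under its centre; x across the row.
- pad_center (a point): Thin dark rubber disc (28 mm wide, 2 mm thick) fixed on the floor of the crate's one empty cell, at its centre; its top, on which the plug stands, is 6 mm above the table. Point at the disc's centre.
- stored_a_center (a point): Stored plug, like the transit plug, upright in one crate cell on the floor 4 mm up; point half-way up. Leave alone.
- stored_b_center (a point): Another stored plug, upright in another cell; point half-way up. Leave alone.
- stand: Fixed dark steel stand for the rod: upright tube 44 mm outside, 60 mm high, bore 18 mm with its floor 10 mm above the table, on a round foot 76 mm wide. Origin on its axis at table level.
- rod_center (a point): Long plain round rod of bright steel, about 0.28 kg, 16 mm thick, 190 mm long, its nose (lowest 10 mm) tapering to 10 mm. Point half-way along, on its axis (z towards its top). At the start it stands in the stand, nose down on the bore's floor: this point 105 mm up, top at 200 mm.
- rod_tip (a point): Nose end of the rod, on its axis, 95 mm below rod_center along the rod.
- tin: Bystander: closed tin, 66 mm wide, 55 mm high, origin under its centre.
- spanner: Bystander: steel spanner lying flat; origin under it.
- angle: Bystander: offcut of steel angle, 40 by 60 mm, 45 mm high; origin under its flat leg.
There are look-alikes about, which are no part of the job. Of the things shaped like the part that bears rod_center, the bare steel one is meant.

How it is judged:
On the way, in this order (a step that is already met when the one before it is completed fails the run):
1. the plug stands in the empty cell, let go (horizontal distance between plug_center and pad_center below 0.016 m and height (world z) of plug_center below 0.05 m and angle between plug_center's own z axis and vertical below 0.3 rad and contact force between the fingers and plug below 0.05 N and linear speed of plug below 0.03 m/s), for 0.2 s.
2. the rod's nose has come down through the upper bush (horizontal distance between rod_tip and upper_bush below 0.006 m and z of rod_tip in the frame of fixture below 0.11 m), for 0.05 s.
3. the rod's nose has come out below the lower bush (horizontal distance between rod_tip and lower_bush below 0.006 m and z of rod_tip in the frame of fixture below 0.047 m), for 0.1 s.
At the end, for the whole second after the job is handed in: The plug stands upright (within 0.3 rad) in the formerly empty cell, let go. The rod spans both bushes, upright within 0.1 rad, its nose within 6 mm of the bush axis, at least 8 mm below the lower bush's lower end and at least 6 mm above the table, at rest and still gripped by the fingers (all of step 3 and horizontal distance between plug_center and pad_center below 0.016 m and height (world z) of plug_center below 0.05 m and angle between plug_center's own z axis and vertical below 0.3 rad and height (world z) of rod_tip above 0.006 m and angle between the z axis of rod and the z axis of fixture, either way round below 0.1 rad and contact force between the fingers and rod above 1 N and linear speed of rod below 0.02 m/s and contact force between the fingers and plug below 0.05 N); the arm keeps its last pose, push and grip.
It fails at once if a stored plug is displaced by more than 25 mm or tipped (distance of any of stored_a_center, stored_b_center from where it was at the start of the episode above 0.025 m or angle between any of stored_a_center, stored_b_center's own z axis and vertical above 0.5 rad).
It fails at once if the tin, the spanner or the angle is displaced by more than 30 mm (distance of any of tin, spanner, angle from where it was at the start of the episode above 0.03 m).
It also fails if it takes over 59 s, if anything falls off the work surface, if the arm or the gripper's body presses on something with over 40 N, if the wrist force passes 120 N, or if a joint passes its speed limit or range.

## Working session

There is one attempt and no reset: what is moved stays moved. The work goes in short steps, Python scripts to look and compute and a tool call to move; the robot and the scene stay as the last step left them, time stands still between calls to the robot, and variables do not carry over. Pictures are saved under pics/ and viewed, and the job is handed in when it is done.

Besides the shell and the picture viewer there is one more tool, called after "Request:" in YAML: its name, and indented under it one key for each argument. arm_command: Moves the arm, as the interface text tells. Its arguments: {"type":"object","properties":{"plan":{"type":"array","items":{"type":"array","items":{"type":"number"}}},"force":{"type":"number"}},"required":["plan"]}

```bash
mkdir -p pics; ls; cat > h.py <<'E'
import numpy as np,cv2
from plant import r
from scipy.spatial.transform import Rotation as R
def save(n,im,k=1):
    if k!=1: im=cv2.resize(im,None,fx=k,fy=k,interpolation=cv2.INTER_CUBIC)
    cv2.imwrite('pics/'+n,im[:,:,::-1])
def ray(cal,u,v):
    d=np.array([(u-cal['cx'])/cal['fx'],(v-cal['cy'])/cal['fy'],1.])
    return np.array(cal['eye']),R.from_quat(cal['orientation']).apply(d)
def onplane(cal,u,v,z):
    e,d=ray(cal,u,v); return e+d*(z-e[2])/d[2]
def cloud(cal,dep):
    v,u=np.indices(dep.shape)
    d=np.stack([(u-cal['cx'])/cal['fx']*dep,(v-cal['cy'])/cal['fy']*dep,dep],-1)
    return d@R.from_quat(cal['orientation']).as_matrix().T+np.array(cal['eye'])
E
python3 - <<'E'
from h import *
for n in('scene','top'):
    im,d=r.snapshot(n); save(n+'0.png',im); np.savez('pics/'+n+'0.npz',im=im,d=d); print(r.calibration(n))
print(r.get_state())
E
```

```text
pics
{'fx': 363.6745981290182, 'fy': 363.6745981290182, 'cx': 251.73724911774636, 'cy': 187.48408860086698, 'eye': array([1.05983729, 0.29667322, 0.65583607]), 'orientation': array([ 0.47353928,  0.78541619, -0.34432815, -0.20079863])}
{'fx': 433.184652422085, 'fy': 433.184652422085, 'cx': 251.83152424503956, 'cy': 194.11879441470214, 'eye': array([0.4427778 , 0.02625031, 1.30614554]), 'orientation': array([-0.70454406,  0.70804613, -0.040487  ,  0.02547841])}
{'clock': 0.1, 'q': array([ 1.25583224,  0.68986525, -0.19452932,  1.56619179,  0.15728979,
        0.90249563, -0.21507428]), 'qd': array([ 1.38008376e-03, -2.80570617e-03,  9.97731490e-04, -3.96907395e-03,
       -7.23234832e-04,  3.10931426e-05,  7.15687923e-04]), 'joint_torque': array([-4.20037381e-03, -5.28500605e+01, -1.27200220e+00, -1.53836954e+01,
       -5.26001269e-02,  1.99842099e-03,  5.04515333e-05]), 'tool_pos': array([ 0.21334903, -0.58683301,  0.20722511]), 'eef_rot': array([-0.69624493, -0.12325582,  0.69650827, -0.12217705]), 'contact_force': array([ 0.08890033,  0.45039373, -0.20359557]), 'moment': array([0.04649852, 0.0046127 , 0.06476495]), 'opening': 1.0011877942726644}
```

View pics/scene0.png

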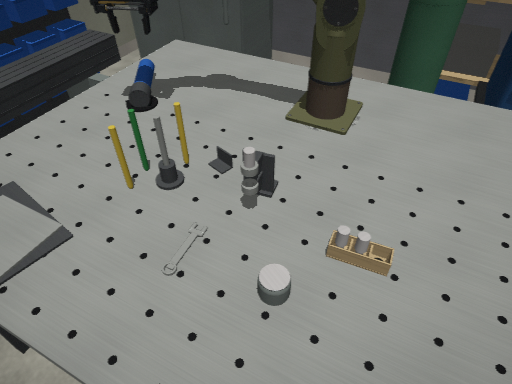

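View pics/top0.png

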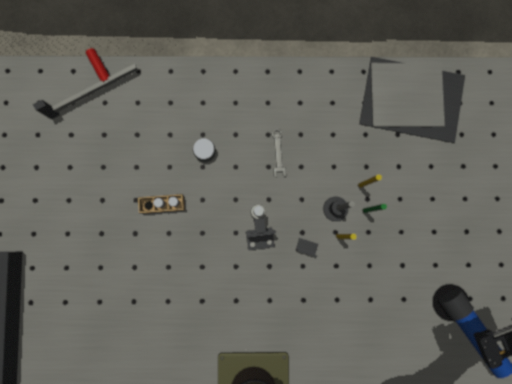

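The scene view shows the plug in the upper bush at (249,158) and the crate at (360,252), with its empty cell at the right end near (381,259). The grey rod in the dark stand is at (163,145), and yellow and green rods stand around it at (121,157), (139,140) and (183,133).

Rod candidates in the scene view:
- grey (163,145)
- green (139,140)
- yellow (121,157)
- yellow (183,133)

I choose the bare grey one in the stand. Plug candidates are (249,158) in the bush and the stored plugs at (343,236) and (363,242); I choose the one in the bush. Close crops next.

```bash
python3 - <<'E'
from h import *
s=np.load('pics/scene0.npz');t=np.load('pics/top0.npz')
a=s['im'][90:215,95:295]; save('c1.png',a,4)
b=np.hstack([t['im'][180:270,120:200],t['im'][180:270,230:290],t['im'][160:250,290:400]]); save('c2.png',b,3.2)
save('c3.png',s['im'][215:280,315:405],6)
E
```

```text
(no output)
```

View pics/c1.png

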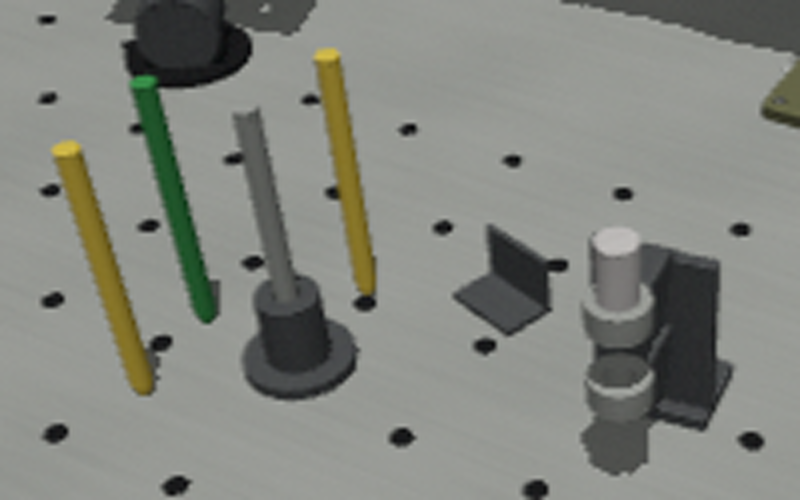

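View pics/c2.png

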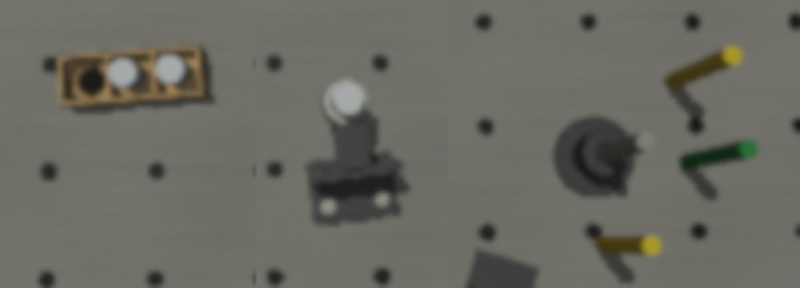

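View pics/c3.png

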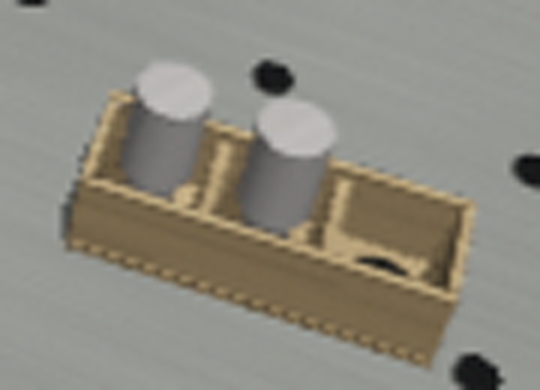

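```bash
python3 - <<'E'
from h import *
for n in('top','scene'):
    f=np.load(f'pics/{n}0.npz');cal=r.calibration(n);P=cloud(cal,f['d']);im=f['im'].astype(int)
    print(n,'table z',np.median(P[...,2][f['d']>0]))
    v,u=np.indices(f['d'].shape)
    def rep(name,box,zl,zh,extra=None,plane=None):
        u0,u1,v0,v1=box
        m=(u>=u0)&(u<u1)&(v>=v0)&(v<v1)&(P[...,2]>zl)&(P[...,2]<zh)
        if extra is not None:m&=extra
        p=P[m]; 
        if len(p)==0: print(name,'none');return
        o=''
        if plane: o=onplane(cal,u[m].mean(),v[m].mean(),plane)[:2].round(4)
        print(name,len(p),'px',u[m].mean().round(1),v[m].mean().round(1),'mean',p.mean(0).round(4),'min',p.min(0).round(4),'max',p.max(0).round(4),'onplane',o)
    hsv=cv2.cvtColor(f['im'],cv2.COLOR_RGB2HSV)
    sat=hsv[...,1]>100
    B=dict(top=dict(plug=(245,270,200,222),rod=(320,362,195,225),y1=(355,390,170,190),g=(360,392,200,215),y2=(335,360,230,243)),
           scene=dict(plug=(240,262,145,180),rod=(150,175,112,165),y1=(105,135,120,190),g=(130,150,105,175),y2=(172,190,98,168)))[n]
    rep('plug',B['plug'],.17,.18,None,.175)
    rep('rod',B['rod'],.192,.21,None,.2)
    for k in('y1','g','y2'):
        rep(k+'all',B[k],.01,.3,sat); rep(k+'low',B[k],.01,.03,sat)
        rep(k+'high',B[k],.17,.3,sat)
    cb=dict(top=(130,195,185,220),scene=(320,400,220,280))[n]
    rep('crate rim',cb,.033,.046,None,.04)
    rep('stored',cb,.068,.08,None,.074)
    m=(u>=cb[0])&(u<cb[1])&(v>=cb[2])&(v<cb[3])&(f['im'].max(2)<45)
    print('pad px',m.sum(),u[m].mean(),v[m].mean(),onplane(cal,u[m].mean(),v[m].mean(),.006))
    # crate rim rect
    m=(u>=cb[0])&(u<cb[1])&(v>=cb[2])&(v<cb[3])&(P[...,2]>.03)&(P[...,2]<.046)
    print('rect',cv2.minAreaRect(P[m][:,:2].astype(np.float32)*1000))
    fb=dict(top=(240,282,215,252),scene=(255,285,145,200))[n]
    m=(u>=fb[0])&(u<fb[1])&(v>=fb[2])&(v<fb[3])&(P[...,2]>.115)&(P[...,2]<.13)
    p=P[m];print('plate top',len(p),cv2.minAreaRect(p[:,:2].astype(np.float32)*1000))
    tb=dict(top=(190,218,135,165),scene=(255,295,262,305))[n]
    rep('tin',tb,.05,.06); 
E
```

```text
top table z 0.00043538865887016165
plug 69 px 258.1 210.8 mean [ 0.5046 -0.0143  0.1754] min [ 0.4936 -0.0246  0.1712] max [ 0.5171 -0.0034  0.1798] onplane [ 0.5046 -0.0144]
rod 34 px 350.6 204.3 mean [ 0.5189 -0.2515  0.2   ] min [ 0.5118 -0.2601  0.1929] max [ 0.5251 -0.2439  0.2034] onplane [ 0.5189 -0.2515]
y1all 100 px 370.2 180.4 mean [ 0.5885 -0.323   0.1347] min [ 0.5826 -0.3343  0.0266] max [ 0.5969 -0.3186  0.1949] onplane 
y1low 2 px 359.0 185.5 mean [ 0.587  -0.3215  0.0278] min [ 0.5853 -0.3218  0.0266] max [ 0.5886 -0.3211  0.0289] onplane 
y1high 39 px 376.9 177.7 mean [ 0.5894 -0.3257  0.1876] min [ 0.5826 -0.3343  0.1713] max [ 0.5969 -0.3186  0.1949] onplane 
gall 65 px 375.9 207.6 mean [ 0.5134 -0.3336  0.1436] min [ 0.5092 -0.3437  0.0365] max [ 0.5202 -0.33    0.1938] onplane 
glow none
ghigh 29 px 382.0 206.3 mean [ 0.5141 -0.3364  0.1881] min [ 0.5095 -0.3437  0.1701] max [ 0.5202 -0.3305  0.1938] onplane 
y2all 92 px 346.4 236.2 mean [ 0.4372 -0.2527  0.1379] min [ 0.4301 -0.2632  0.0171] max [ 0.4432 -0.2489  0.1944] onplane 
y2low 2 px 336.5 234.5 mean [ 0.
[... 2291 characters left out ...]
  0.1922] onplane 
crate rim 566 px 361.0 249.6 mean [0.542  0.2718 0.0385] min [0.509  0.2033 0.033 ] max [0.5637 0.3352 0.0454] onplane [0.5434 0.2724]
stored 240 px 353.6 233.9 mean [0.5398 0.2491 0.0742] min [0.5239 0.2147 0.0682] max [0.5524 0.2817 0.077 ] onplane [0.5396 0.2492]
pad px 54 380.64814814814815 257.7962962962963 [0.51682358 0.31455166 0.006     ]
rect ((536.8522338867188, 269.28912353515625), (48.71357727050781, 130.24755859375), 3.9863131046295166)
plate top 104 ((475.3001708984375, 7.138684272766113), (74.08435821533203, 28.20476531982422), 3.7867469787597656)
tin 683 px 273.9 277.0 mean [0.6971 0.1438 0.0557] min [0.6654 0.1135 0.05  ] max [0.7258 0.1727 0.0587] onplane
```

```bash
python3 - <<'E'
from h import *
s=r.get_state();M=R.from_quat(s['eef_rot']).as_matrix();print(M.round(4))
for n in('top','scene'):
    f=np.load(f'pics/{n}0.npz');cal=r.calibration(n);P=cloud(cal,f['d'])
    Rm=R.from_quat(cal['orientation']).as_matrix(); c=Rm.T@(s['tool_pos']-cal['eye']); print(n,'tcp px',c[0]/c[2]*cal['fx']+cal['cx'],c[1]/c[2]*cal['fy']+cal['cy'])
    b=dict(top=(430,512,285,384),scene=(120,165,55,115))[n]
    v,u=np.indices(f['d'].shape);m=(u>=b[0])&(u<b[1])&(v>=b[2])&(v<b[3])&(P[...,2]>.02)
    for lo,hi in((.02,.1),(.1,.2),(.2,.3),(.3,.5),(.5,1)):
        q=P[m&(P[...,2]>lo)&(P[...,2]<hi)]
        if len(q):print(lo,hi,len(q),q.min(0).round(3),q.max(0).round(3))
E
```

```text
[[-6.000e-04  3.418e-01 -9.398e-01]
 [ 1.400e-03 -9.398e-01 -3.418e-01]
 [-1.000e+00 -1.600e-03  1.000e-04]]
top tcp px 487.7450367080111 325.17542386114974
0.02 0.1 1477 [ 0.033 -0.733  0.02 ] [ 0.282 -0.545  0.076]
0.2 0.3 7 [ 0.203 -0.628  0.237] [ 0.235 -0.532  0.245]
0.3 0.5 1086 [ 0.149 -0.578  0.301] [ 0.236 -0.489  0.372]
scene tcp px 133.75656660925972 42.37897004733378
0.02 0.1 803 [ 0.033 -0.736  0.02 ] [ 0.283 -0.543  0.073]
0.1 0.2 38 [ 0.509 -0.346  0.179] [ 0.525 -0.328  0.192]
0.5 1 7 [1.06  0.297 0.656] [1.06  0.297 0.656]
```

Request:
arm_command:
  plan:
    - [0.0881, -0.05, 0, 0, 0]
    - [0.0881, -0.05, 0, 0, 0]
    - [0.0881, 0, 0, 0, -0.184]
    - [0.0881, 0, 0, 0, -0.184]
    - [0.0881, 0, 0, 0, -0.184]
    - [0.0881, 0, 0, 0, -0.184]
    - [0.0881, 0, 0, 0, -0.184]
    - [0.0881, 0, 0, 0, -0.184]
    - [0.0881, 0, 0, 0, -0.186]
    - [0.0881, 0, 0, 0, 0]

```text
clock: 1.35
tool_pos: [0.2133, -0.5871, 0.3074]
eef_rot: [0.484, 0.517, -0.483, 0.516]
contact_force: [-0.2, -0.8, -0.2]
opening: 0.999
```

```bash
cat > g.py <<'E'
from h import *
import sys
# usage g.py x y z [yawdeg of tool y]
s=r.get_state();M=R.from_quat(s['eef_rot']).as_matrix()
t=np.array(list(map(float,sys.argv[1:4])))
print('clock',round(s['clock'],2),'pos',s['tool_pos'].round(4),'yaw y',np.degrees(np.arctan2(M[1,1],M[0,1])).round(2),'tilt',M[:,0].round(4),'F',s['contact_force'].round(2),'open mm',(s['opening']*88.1).round(2),'q',s['q'].round(2))
d=M.T@(t-s['tool_pos']);print('tool delta mm',(d*1000).round(1))
if len(sys.argv)>4:
    print('roll',np.round(-(np.radians(float(sys.argv[4]))-np.arctan2(M[1,1],M[0,1])),4))
E
python3 g.py 0.506 -0.013 0.30 4
```

```text
Traceback (most recent call last):
  File "g.py", line 6, in <module>
    print('clock',round(s['clock'],2),'pos',s['tool_pos'].round(4),'yaw y',np.degrees(np.arctan2(M[1,1],M[0,1])).round(2),'tilt',M[:,0].round(4),'F',s['contact_force'].round(2),'open mm',(s['opening']*88.1).round(2),'q',s['q'].round(2))
                                                                                                                                                                                           ^^^^^^^^^^^^^^^^^^^^^^^^^
AttributeError: 'float' object has no attribute 'round'
```

```bash
sed -i "s/(s\['opening'\]\*88.1).round(2)/round(s['opening']*88.1,2)/" g.py
python3 g.py 0.506 -0.013 0.30 4
```

```text
clock 1.35 pos [ 0.2133 -0.5871  0.3074] yaw y 3.78 tilt [-1.0e-04  1.2e-03 -1.0e+00] F [-0.25 -0.82 -0.23] open mm 88.05 q [ 1.44  0.63 -0.56  1.42  0.34  1.19  0.91]
tool delta mm [   8.   329.9 -553.6]
roll -0.0039
```

Request:
arm_command:
  plan:
    - [0.0881, 0, 0.0275, -0.046, 0]
    - [0.0881, 0, 0.0275, -0.046, 0]
    - [0.0881, 0, 0.0275, -0.046, 0]
    - [0.0881, 0, 0.0275, -0.046, 0]
    - [0.0881, 0, 0.0275, -0.046, 0]
    - [0.0881, 0, 0.0275, -0.046, 0]
    - [0.0881, 0, 0.0275, -0.046, 0]
    - [0.0881, 0, 0.0275, -0.046, 0]
    - [0.0881, 0, 0.0275, -0.046, 0]
    - [0.0881, 0, 0.0275, -0.046, 0]
    - [0.0881, 0, 0.0275, -0.046, 0]
    - [0.0881, 0, 0.0275, -0.046, 0]

```text
clock: 2.85
tool_pos: [0.5059, -0.0128, 0.3079]
eef_rot: [0.484, 0.516, -0.484, 0.516]
contact_force: [-0.1, 0.3, 0.4]
opening: 1.006
```

```bash
python3 g.py 0.506 -0.013 0.20 4; python3 - <<'E'
from h import *
im,d=r.snapshot('scene');save('s1.png',im[60:220,150:350],4);
E
```

```text
clock 2.85 pos [ 0.5059 -0.0128  0.3079] yaw y 3.64 tilt [ 0.e+00 -5.e-04 -1.e+00] F [-0.14  0.28  0.42] open mm 88.62 q [ 0.35  0.46 -0.64  1.76  0.32  1.02 -0.34]
tool delta mm [1.079e+02 1.000e-01 2.000e-01]
roll -0.0063
```

View pics/s1.png

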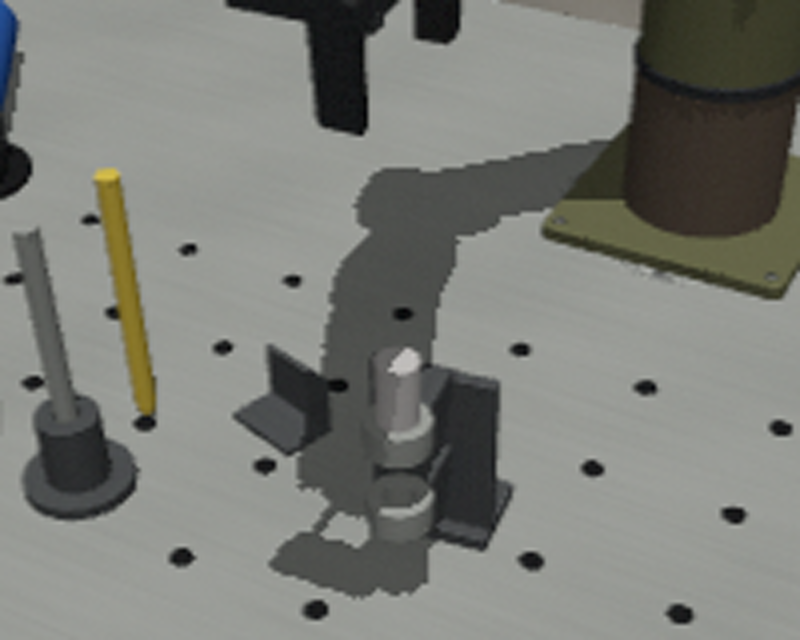

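The open fingers straddle the plug, one visible at (338,75) in the crop, with the plug at (400,390). Descending.

Request:
arm_command:
  plan:
    - [0.0881, 0.045, 0, 0, 0]
    - [0.0881, 0.045, 0, 0, 0]
    - [0.0881, 0.04, 0, 0, 0]
    - [0.0881, 0.018, 0, 0, 0]
    - [0.0881, 0.013, 0, 0, 0]
    - [0.0881, 0, 0, 0, 0]
  force: 15

```text
clock: 3.65
tool_pos: [0.505, -0.0144, 0.1465]
eef_rot: [0.483, 0.517, -0.483, 0.516]
contact_force: [-0.3, -0.4, 0.6]
opening: 0.996
```

```bash
python3 g.py 0.506 -0.013 0.146 4; python3 - <<'E'
from h import *
for n,b in(('scene',(80,220,180,320)),('top',(160,270,200,330))):
    im,d=r.snapshot(n);save('s2%s.png'%n,im[b[0]:b[1],b[2]:b[3]],5)
E
```

```text
clock 3.65 pos [ 0.505  -0.0144  0.1465] yaw y 3.82 tilt [-1.1e-03 -4.0e-04 -1.0e+00] F [-0.26 -0.41  0.6 ] open mm 87.74 q [ 0.25  0.67 -0.5   1.97  0.53  0.63 -0.53]
tool delta mm [ 0.5  1.1 -1.3]
roll -0.0032
```

View pics/s2scene.png

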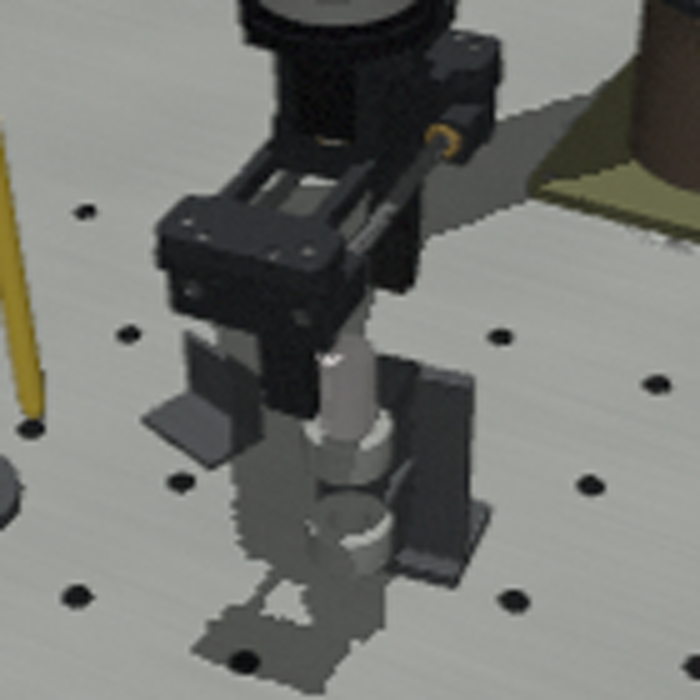

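```bash
python3 - <<'E'
from h import *
s=r.get_state();M=R.from_quat(s['eef_rot']).as_matrix()
cal=r.calibration('scene');Rm=R.from_quat(cal['orientation']).as_matrix()
def px(p):
    c=Rm.T@(p-cal['eye']);return np.array([c[0]/c[2]*cal['fx']+cal['cx']-180,c[1]/c[2]*cal['fy']+cal['cy']-80])*5
for y in(.044,.0615):
  for z in(-.009,.009):
    for x in (0,):
      print(y,z,px(s['tool_pos']+M@np.array([x,y,z])).round(0))
print(px(np.array([.506,-.013,.135])))
E
```

```text
0.044 -0.009 [317. 464.]
0.044 0.009 [279. 453.]
0.0615 -0.009 [299. 488.]
0.0615 0.009 [261. 477.]
[343.55705665 422.02813342]
```

View pics/s2top.png

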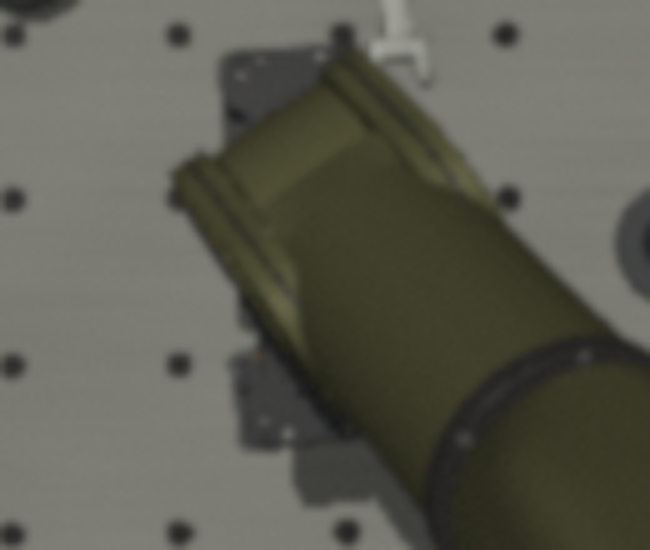

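The front finger's tip is about 12 px higher than the shut-finger TCP predicts. Open fingers sit further back, which is harmless here. The sideways match is within 1 px, so I'm closing.

Request:
arm_command:
  plan:
    - [0.03, 0, 0, 0, 0]
    - [0.03, 0, 0, 0, 0]
    - [0.03, 0, 0, 0, 0]
    - [0.03, 0, 0, 0, 0]
    - [0.02, 0, 0, 0, 0]
    - [0.01, 0, 0, 0, 0]
    - [0.01, 0, 0, 0, 0]
    - [0.01, 0, 0, 0, 0]
  force: 20

```text
clock: 4.75
tool_pos: [0.5053, -0.0142, 0.1469]
eef_rot: [0.483, 0.517, -0.483, 0.517]
contact_force: [-0.8, 0.3, 0.1]
opening: 0.125
```

```bash
python3 g.py 0.506 -0.013 0.146 4; python3 - <<'E'
from h import *
for n,b in(('scene',(80,220,180,320)),):
    im,d=r.snapshot(n);save('s3%s.png'%n,im[b[0]:b[1],b[2]:b[3]],5)
E
```

```text
clock 4.75 pos [ 0.5053 -0.0142  0.1469] yaw y 3.9 tilt [-0.e+00 -1.e-04 -1.e+00] F [-0.81  0.26  0.1 ] open mm 10.99 q [ 0.25  0.67 -0.5   1.97  0.53  0.63 -0.53]
tool delta mm [ 0.9  0.7 -1.2]
roll -0.0018
```

View pics/s3scene.png

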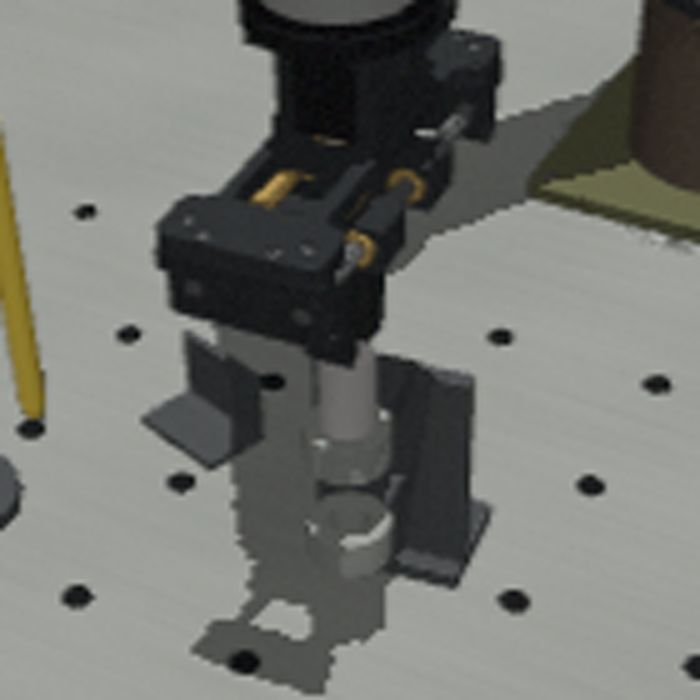

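The fingers shut to 11 mm with their visible tips near the plug's top, so they did not take the plug. I'll measure the finger tips by depth.

```bash
python3 - <<'E'
from h import *
s=r.get_state();print(s['tool_pos'],s['opening'])
im,d=r.snapshot('scene');cal=r.calibration('scene');P=cloud(cal,d)
for u in range(238,260,2):
    print(u,[(v,*P[v,u].round(3),im[v,u].max()) for v in range(140,170,4)])
dark=(im.max(2)<60)&(P[...,2]>.1)
u0=180
q=P[110:165,230:262][dark[110:165,230:262]];print(q.min(0),q.max(0))
E
```

```text
[ 0.50534243 -0.01423119  0.14688889] 0.11281508317044418
238 [(140, np.float64(0.595), np.float64(0.016), np.float64(0.268), np.uint8(25)), (144, np.float64(0.589), np.float64(0.011), np.float64(0.254), np.uint8(26)), (148, np.float64(0.589), np.float64(0.011), np.float64(0.244), np.uint8(43)), (152, np.float64(0.325), np.float64(-0.149), np.float64(-0.001), np.uint8(85)), (156, np.float64(0.346), np.float64(-0.138), np.float64(0.003), np.uint8(85)), (160, np.float64(0.36), np.float64(-0.13), np.float64(0.001), np.uint8(81)), (164, np.float64(0.378), np.float64(-0.119), np.float64(0.003), np.uint8(80)), (168, np.float64(0.391), np.float64(-0.112), np.float64(0.001), np.uint8(82))]
240 [(140, np.float64(0.595), np.float64(0.02), np.float64(0.269), np.uint8(27)), (144, np.float64(0.59), np.float64(0.016), np.float64(0.256), np.uint8(47)), (148, np.float64(0.586), np.float64(0.014), np.float64(0.244), np.uint8(25)), (152, np.float64(0.323), np.float64(-0.144), np.float64(-0.0), np.uint8(85)), (156, np.float64(0.34), np.float64(-0.135), np.float64(-0.0), np.uint8(83)), (160, np.float64(
[... 5317 characters left out ...]
np.float64(0.246), np.float64(-0.124), np.float64(0.001), np.uint8(160)), (144, np.float64(0.266), np.float64(-0.113), np.float64(0.002), np.uint8(162)), (148, np.float64(0.285), np.float64(-0.104), np.float64(0.002), np.uint8(162)), (152, np.float64(0.451), np.float64(-0.018), np.float64(0.131), np.uint8(41)), (156, np.float64(0.467), np.float64(-0.01), np.float64(0.133), np.uint8(39)), (160, np.float64(0.479), np.float64(-0.003), np.float64(0.132), np.uint8(38)), (164, np.float64(0.478), np.float64(-0.004), np.float64(0.119), np.uint8(51)), (168, np.float64(0.452), np.float64(-0.017), np.float64(0.083), np.uint8(52))]
[ 0.44917635 -0.05885463  0.10241391] [1.05983729 0.29667322 0.65583607]
```

By depth, the fingertips are really at z ≈ 0.180 while the reported TCP z is 0.147. The body underside, seen at 0.244 against 0.211 expected, gives the same +33 mm. The reported z therefore reads about 33 mm low, while sideways agrees within 1–2 mm. I'll use the camera-based height: open up and go 36 mm lower.

Request:
arm_command:
  plan:
    - [0.0881, 0, 0, 0, 0]
    - [0.0881, 0, 0, 0, 0]
    - [0.0881, 0, 0, 0, 0]
    - [0.0881, 0, 0, 0, 0]
    - [0.0881, 0, 0, 0, 0]
    - [0.0881, 0.012, 0, 0, 0]
    - [0.0881, 0.012, 0, 0, 0]
    - [0.0881, 0.012, 0, 0, 0]
    - [0.0881, 0, 0, 0, 0]

```text
clock: 5.98
tool_pos: [0.5044, -0.0143, 0.1096]
eef_rot: [0.482, 0.517, -0.483, 0.516]
contact_force: [0.1, -0.7, -0.4]
opening: 0.999
```

```bash
python3 g.py 0.506 -0.013 0.111 4; python3 - <<'E'
from h import *
for n,b in(('scene',(80,220,180,320)),):
    im,d=r.snapshot(n);save('s4%s.png'%n,im[b[0]:b[1],b[2]:b[3]],5)
E
```

```text
clock 5.97 pos [ 0.5044 -0.0143  0.1096] yaw y 3.92 tilt [-2.6e-03 -3.0e-04 -1.0e+00] F [ 0.1  -0.75 -0.37] open mm 88.01 q [ 0.21  0.72 -0.45  2.01  0.58  0.54 -0.58]
tool delta mm [-1.4  1.7 -1.2]
roll -0.0014
```

View pics/s4scene.png

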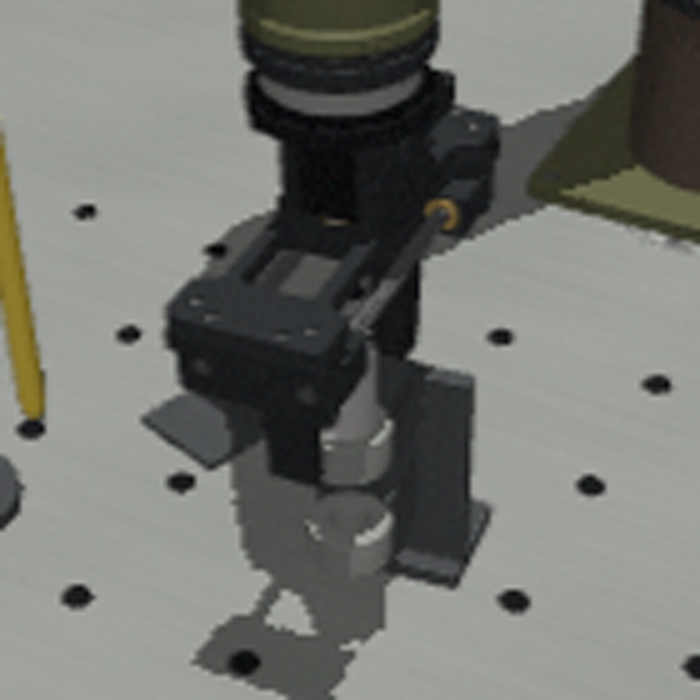

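The front fingertip is now at crop (298,480), where a tip at z ≈ 0.145 should appear. Closing.

Request:
arm_command:
  plan:
    - [0.035, 0, 0, 0, 0]
    - [0.035, 0, 0, 0, 0]
    - [0.035, 0, 0, 0, 0]
    - [0.035, 0, 0, 0, 0]
    - [0.025, 0, 0, 0, 0]
    - [0.015, 0, 0, 0, 0]
    - [0.015, 0, 0, 0, 0]
    - [0.015, 0, 0, 0, 0]
  force: 20

```text
clock: 7.02
tool_pos: [0.5057, -0.0141, 0.111]
eef_rot: [0.483, 0.517, -0.482, 0.517]
contact_force: [1.3, 0.2, -0.1]
opening: 0.292
```

```bash
python3 g.py 0.506 -0.013 0.111 4
```

```text
clock 7.03 pos [ 0.5057 -0.0141  0.111 ] yaw y 3.9 tilt [ 7.e-04  2.e-04 -1.e+00] F [ 1.29  0.21 -0.15] open mm 25.69 q [ 0.21  0.72 -0.45  2.    0.58  0.54 -0.58]
tool delta mm [-0.   0.4 -1.1]
roll -0.0018
```

The plug is gripped (opening 26 mm) with only about 1.3 N of side force. Pulling it out.

Request:
arm_command:
  plan:
    - [0.015, -0.01, 0, 0, 0]
    - [0.015, -0.01, 0, 0, 0]
    - [0.015, -0.02, 0, 0, 0]
    - [0.015, -0.03, 0, 0, 0]
    - [0.015, -0.03, 0, 0, 0]
    - [0.015, 0, 0, 0, 0]
  force: 25

```text
clock: 7.78
tool_pos: [0.5061, -0.0141, 0.2132]
eef_rot: [0.484, 0.516, -0.482, 0.518]
contact_force: [1.0, 0.5, -0.7]
opening: 0.286
```

```bash
python3 g.py 0.533 0.310 0.211 4; python3 - <<'E'
from h import *
for n,b in(('scene',(60,220,160,360)),('top',(160,270,200,330))):
    im,d=r.snapshot(n);save('s5%s.png'%n,im[b[0]:b[1],b[2]:b[3]],4);np.savez('pics/s5%s.npz'%n,im=im,d=d)
E
```

```text
clock 7.78 pos [ 0.5061 -0.0141  0.2132] yaw y 3.88 tilt [ 3.8e-03 -1.0e-04 -1.0e+00] F [ 0.98  0.47 -0.75] open mm 25.22 q [ 0.3   0.57 -0.58  1.9   0.43  0.79 -0.45]
tool delta mm [   2.3   48.7 -321.5]
roll -0.0021
```

View pics/s5scene.png

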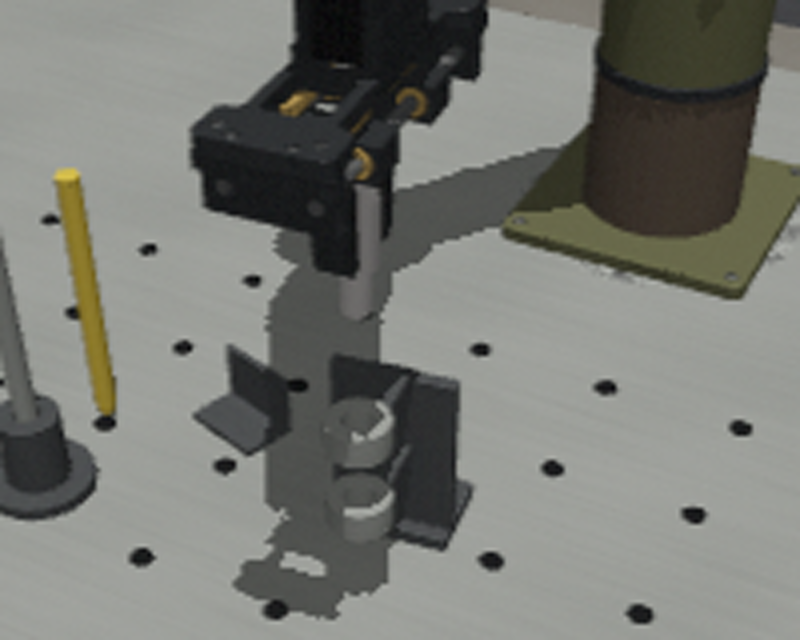

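The plug is held upright at crop (362,270), and the bushes below it are empty. Carrying it over to the crate.

Request:
arm_command:
  plan:
    - [0.015, 0, 0.006, -0.04, 0]
    - [0.015, 0, 0.006, -0.04, 0]
    - [0.015, 0, 0.006, -0.04, 0]
    - [0.015, 0, 0.006, -0.04, 0]
    - [0.015, 0, 0.006, -0.04, 0]
    - [0.015, 0, 0.006, -0.04, 0]
    - [0.015, 0, 0.006, -0.04, 0]
    - [0.015, 0, 0.006, -0.04, 0]
    - [0.015, 0.04, 0, 0, 0]
    - [0.015, 0.04, 0, 0, 0]
    - [0.015, 0.02, 0, 0, 0]
    - [0.015, 0, 0, 0, 0]

```text
clock: 9.38
tool_pos: [0.5294, 0.3067, 0.108]
eef_rot: [0.48, 0.517, -0.485, 0.517]
contact_force: [0.1, 0.1, -0.2]
opening: 0.288
```

```bash
python3 g.py 0.5324 0.309 0.05 4; python3 - <<'E'
from h import *
for n,b in(('scene',(130,290,300,440)),('top',(150,250,100,220))):
    im,d=r.snapshot(n);save('s6%s.png'%n,im[b[0]:b[1],b[2]:b[3]],4)
E
```

```text
clock 9.38 pos [0.5294 0.3067 0.108 ] yaw y 3.93 tilt [-0.0052 -0.0042 -1.    ] F [ 0.14  0.12 -0.19] open mm 25.41 q [-0.34  0.83 -0.47  1.68  0.5   0.76 -0.98]
tool delta mm [58.   3.5 -2.3]
roll -0.0012
```

View pics/s6scene.png

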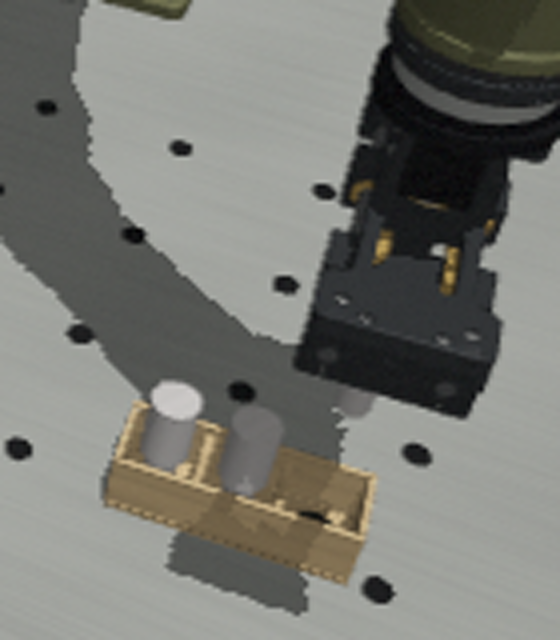

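View pics/s6top.png

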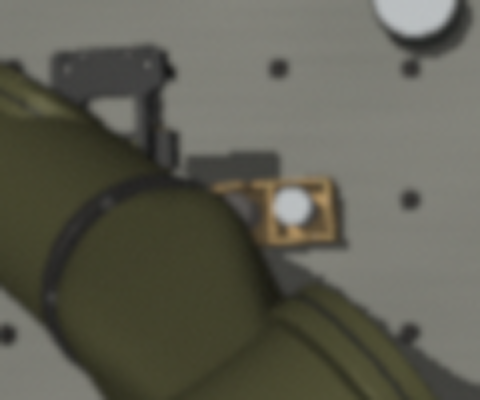

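The held shank end shows at scene crop (357,408), behind the empty cell. I'll correct by the few mm left over, then check where the shank end projects.

Request:
arm_command:
  plan:
    - [0.015, 0, 0.003, -0.002, 0]
    - [0.015, 0, 0, 0, 0]
    - [0.015, 0, 0, 0, 0]

```text
clock: 9.85
tool_pos: [0.5346, 0.3106, 0.1114]
eef_rot: [0.483, 0.517, -0.482, 0.517]
contact_force: [-0.1, 0.2, -0.1]
opening: 0.285
```

```bash
python3 g.py 0.5324 0.309 0.05 4; python3 - <<'E'
from h import *
im,d=r.snapshot('scene');cal=r.calibration('scene');P=cloud(cal,d)
save('s7.png',im[215:250,370:410],15)
for v in range(226,240):
    print(v,[(u,*(P[v,u]*1000).round(0),int(im[v,u].max())) for u in range(382,398,3)])
E
```

```text
clock 9.85 pos [0.5346 0.3106 0.1114] yaw y 3.89 tilt [ 8.e-04  3.e-04 -1.e+00] F [-0.05  0.23 -0.13] open mm 25.11 q [-0.34  0.83 -0.47  1.66  0.5   0.77 -0.98]
tool delta mm [61.4 -2.4  1.5]
roll -0.002
226 [(382, np.float64(423.0), np.float64(295.0), np.float64(4.0), 87), (385, np.float64(621.0), np.float64(300.0), np.float64(209.0), 48), (388, np.float64(620.0), np.float64(304.0), np.float64(210.0), 30), (391, np.float64(619.0), np.float64(309.0), np.float64(211.0), 27), (394, np.float64(617.0), np.float64(313.0), np.float64(212.0), 26), (397, np.float64(618.0), np.float64(317.0), np.float64(215.0), 25)]
227 [(382, np.float64(423.0), np.float64(296.0), np.float64(1.0), 86), (385, np.float64(419.0), np.float64(302.0), np.float64(0.0), 85), (388, np.float64(540.0), np.float64(306.0), np.float64(126.0), 76), (391, np.float64(619.0), np.float64(309.0), np.float64(209.0), 30), (394, np.float64(619.0), np.float64(313.0), np.float64(212.0), 29), (397, np.float64(618.0), np.float64(317.0), np.float64(213.0), 27)]
228 [(382, np.float64(427.0), np.float64(297.0), np.float64(1.0), 87), (385
[... 4137 characters left out ...]
.0), np.float64(1.0), 86), (388, np.float64(450.0), np.float64(316.0), np.float64(1.0), 163), (391, np.float64(447.0), np.float64(322.0), np.float64(2.0), 164), (394, np.float64(443.0), np.float64(328.0), np.float64(0.0), 164), (397, np.float64(441.0), np.float64(334.0), np.float64(2.0), 163)]
239 [(382, np.float64(461.0), np.float64(305.0), np.float64(3.0), 86), (385, np.float64(455.0), np.float64(311.0), np.float64(0.0), 83), (388, np.float64(453.0), np.float64(317.0), np.float64(1.0), 164), (391, np.float64(451.0), np.float64(323.0), np.float64(2.0), 165), (394, np.float64(445.0), np.float64(329.0), np.float64(-0.0), 163), (397, np.float64(444.0), np.float64(335.0), np.float64(2.0), 164)]
```

View pics/s7.png

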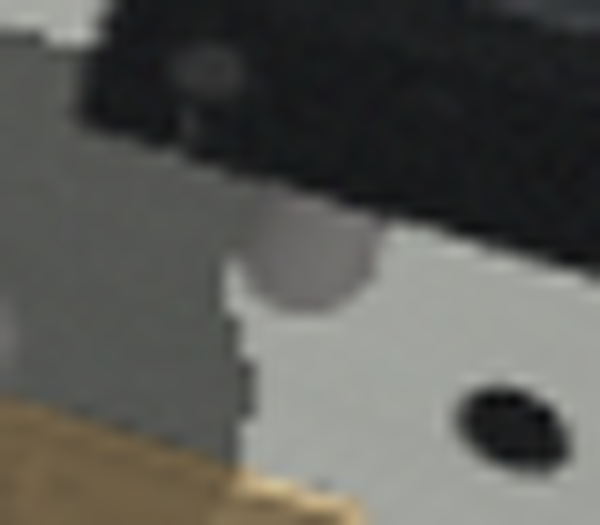

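The shank centre is at scene coordinates of about (0.534, 0.313), against the pad at (0.534, 0.311). I'll nudge it 1.5 mm and lower.

Request:
arm_command:
  plan:
    - [0.015, 0.02, -0.001, 0.0015, 0]
    - [0.015, 0.02, 0, 0, 0]
    - [0.015, 0.02, 0, 0, 0]
    - [0.015, 0.015, 0, 0, 0]
    - [0.015, 0.01, 0, 0, 0]
    - [0.015, 0.006, 0, 0, 0]
    - [0.015, 0, 0, 0, 0]
    - [0.015, 0, 0, 0, 0]

```text
clock: 10.9
tool_pos: [0.5338, 0.3092, 0.0204]
eef_rot: [0.483, 0.517, -0.482, 0.517]
contact_force: [-0.1, 0.4, -0.2]
opening: 0.288
```

```bash
python3 g.py 0.5324 0.309 0.0124 4; python3 - <<'E'
from h import *
im,d=r.snapshot('scene')
save('s8.png',im[180:290,310:430],6)
E
```

```text
clock 10.9 pos [0.5338 0.3092 0.0204] yaw y 3.89 tilt [ 8.e-04  6.e-04 -1.e+00] F [-0.14  0.4  -0.24] open mm 25.34 q [-0.39  0.96 -0.39  1.71  0.59  0.59 -1.05]
tool delta mm [ 8.  -1.4  0.1]
roll -0.0019
```

View pics/s8.png

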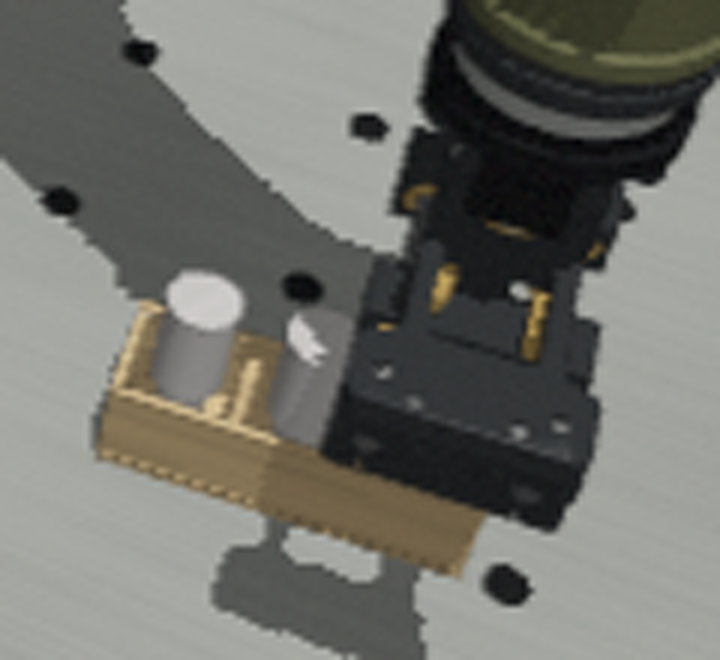

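Request:
arm_command:
  plan:
    - [0.015, 0.002, 0, 0, 0]
    - [0.015, 0.002, 0, 0, 0]
    - [0.015, 0.002, 0, 0, 0]
    - [0.015, 0, 0, 0, 0]

```text
clock: 11.45
tool_pos: [0.5333, 0.3088, 0.0136]
eef_rot: [0.483, 0.517, -0.483, 0.517]
contact_force: [0.5, -0.4, -1.1]
opening: 0.284
```

Request:
arm_command:
  plan:
    - [0.015, 0.001, 0, 0, 0]
    - [0.015, 0.001, 0, 0, 0]
    - [0.015, 0, 0, 0, 0]

```text
clock: 11.82
tool_pos: [0.5336, 0.309, 0.012]
eef_rot: [0.483, 0.517, -0.483, 0.517]
contact_force: [0.6, 0.0, 0.7]
opening: 0.287
```

Request:
arm_command:
  plan:
    - [0.015, 0.001, 0, 0, 0]
    - [0.015, 0.001, 0, 0, 0]
    - [0.015, 0, 0, 0, 0]

```text
clock: 12.2
tool_pos: [0.5337, 0.3094, 0.0119]
eef_rot: [0.483, 0.516, -0.482, 0.517]
contact_force: [-3.0, -1.5, 13.9]
opening: 0.287
```

The plug's foot is on the pad (13.9 N upward). Easing up and opening.

Request:
arm_command:
  plan:
    - [0.015, -0.0015, 0, 0, 0]
    - [0.028, 0, 0, 0, 0]
    - [0.034, 0, 0, 0, 0]
    - [0.042, 0, 0, 0, 0]
    - [0.05, 0, 0, 0, 0]
    - [0.05, 0, 0, 0, 0]
    - [0.05, -0.02, 0, 0, 0]
    - [0.05, -0.03, 0, 0, 0]
    - [0.05, -0.05, 0, 0, 0]
    - [0.05, -0.05, 0, 0, 0]
    - [0.05, -0.05, 0, 0, 0]
    - [0.05, 0, 0, 0, 0]

```text
clock: 13.7
tool_pos: [0.5355, 0.3113, 0.2172]
eef_rot: [0.486, 0.516, -0.479, 0.517]
contact_force: [0.7, -0.2, -0.3]
opening: 0.568
```

Request:
arm_command:
  plan:
    - [0.05, -0.05, 0, 0, 0]
    - [0.05, 0, 0, 0.05, 0]
    - [0.05, 0, 0, 0.05, 0]
    - [0.05, 0, 0, 0.05, 0]
    - [0.05, 0, 0, 0.05, 0]
    - [0.05, 0, 0, 0, 0]

```text
clock: 14.45
tool_pos: [0.5469, 0.1032, 0.2607]
eef_rot: [0.483, 0.514, -0.486, 0.515]
contact_force: [-0.0, 0.6, 0.3]
opening: 0.567
```

```bash
python3 g.py 0.521 -0.250 0.26 ; python3 - <<'E'
from h import *
for n,b in(('scene',(210,290,310,420)),('top',(180,230,120,200))):
    im,d=r.snapshot(n);save('s9%s.png'%n,im[b[0]:b[1],b[2]:b[3]],6);np.savez('pics/s9%s.npz'%n,im=im,d=d)
    P=cloud(r.calibration(n),d);P=P[b[0]:b[1],b[2]:b[3]]
    m=((P[...,2]>.067)&(P[...,2]<.085)).astype(np.uint8)
    k,l,st,c=cv2.connectedComponentsWithStats(m)
    for i in range(1,k):
        if st[i,4]>8: print(n,st[i,4],P[l==i].mean(0).round(4))
E
```

```text
clock 14.45 pos [0.5469 0.1032 0.2607] yaw y 3.43 tilt [-0.0018 -0.0045 -1.    ] F [-0.05  0.59  0.35] open mm 49.93 q [ 0.08  0.58 -0.58  1.69  0.37  0.98 -0.58]
tool delta mm [  2.3 -47.  351. ]
scene 120 [0.5414 0.2273 0.074 ]
scene 129 [0.5387 0.2694 0.0739]
scene 146 [0.5356 0.3102 0.0754]
top 68 [0.5376 0.2256 0.074 ]
top 69 [0.5344 0.2672 0.0747]
top 70 [0.5313 0.3077 0.0763]
```

View pics/s9scene.png

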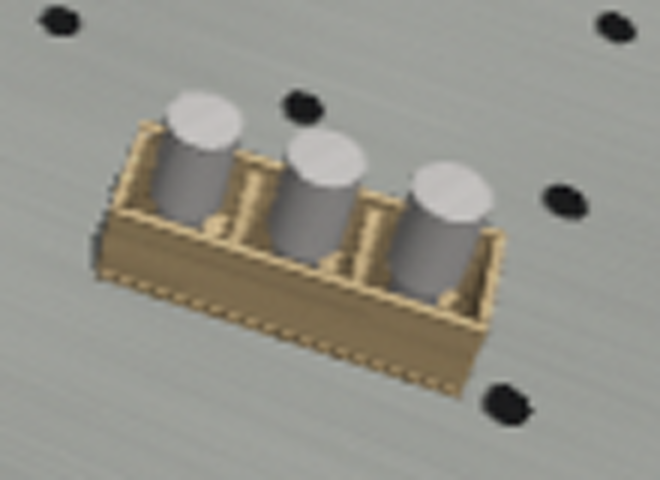

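The plug now stands in the formerly empty cell, upper right at crop (450,192), all three plugs upright. Its centre (top view 0.531, 0.308) is within 2 mm of the pad, and the mean of the two cameras agrees with the robot frame within 1 mm. So the mean positions are rod (0.521, -0.250) and bush (0.506, -0.013). Next, the rod.

Request:
arm_command:
  plan:
    - [0.05, 0, -0.006, 0.044, 0]
    - [0.05, 0, -0.006, 0.044, 0]
    - [0.05, 0, -0.006, 0.044, 0]
    - [0.05, 0, -0.006, 0.044, 0]
    - [0.05, 0, -0.006, 0.044, 0]
    - [0.05, 0, -0.006, 0.044, 0]
    - [0.05, 0, -0.006, 0.044, 0]
    - [0.05, 0, -0.006, 0.044, 0]
    - [0.05, 0, 0, 0, 0]
    - [0.05, 0, 0, 0, 0]

```text
clock: 15.8
tool_pos: [0.5239, -0.2424, 0.2615]
eef_rot: [0.482, 0.518, -0.481, 0.517]
contact_force: [-0.6, 0.0, -1.1]
opening: 0.566
```

```bash
python3 g.py 0.521 -0.250 0.118 4; python3 - <<'E'
from h import *
for n in('scene','top'):
    im,d=r.snapshot(n);np.savez('pics/s10%s.npz'%n,im=im,d=d)
    b=dict(scene=(40,200,80,240),top=(150,270,200,400))[n]
    save('s10%s.png'%n,im[b[0]:b[1],b[2]:b[3]],3.7)
E
```

```text
clock 15.8 pos [ 0.5239 -0.2424  0.2615] yaw y 4.08 tilt [ 5.0e-04  1.9e-03 -1.0e+00] F [-0.55  0.03 -1.07] open mm 49.87 q [ 0.7   0.61 -0.6   1.63  0.39  1.02  0.05]
tool delta mm [143.4  -3.5   7.6]
roll 0.0014
```

View pics/s10scene.png

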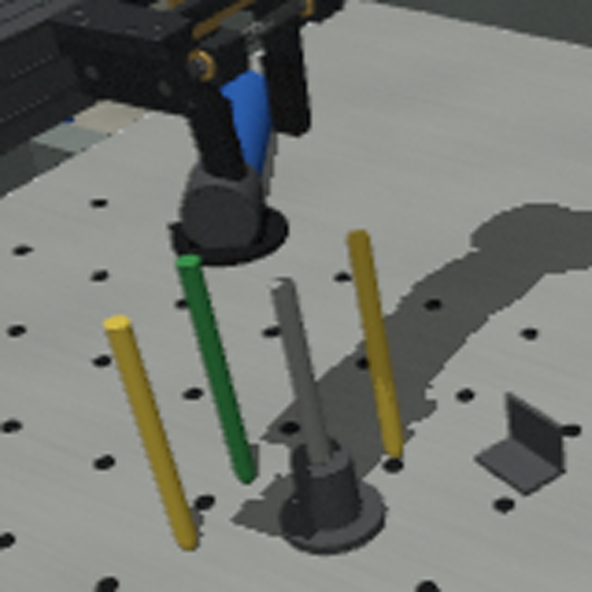

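View pics/s10top.png

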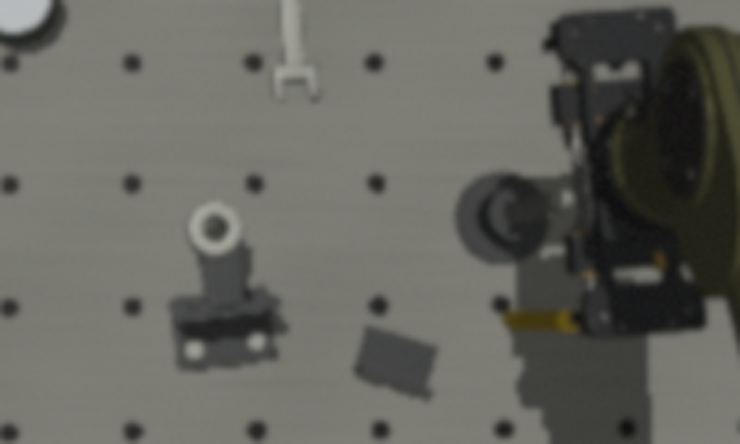

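The rod stands between the finger directions, and the empty bush shows in the top crop as a clean ring at (215,228). I'll measure the bush ring and the rod axis.

```bash
python3 - <<'E'
from h import *
for n in('scene','top'):
    f=np.load('pics/s10%s.npz'%n);cal=r.calibration(n);P=cloud(cal,f['d']);im=f['im']
    v,u=np.indices(f['d'].shape)
    b=dict(scene=(235,265,155,185),top=(248,268,200,222))[n]
    m=(u>=b[0])&(u<b[1])&(v>=b[2])&(v<b[3])&(P[...,2]>.128)&(P[...,2]<.142)&(im.max(2)>(110 if n=='top' else 0))
    pts=np.stack([u[m],v[m]],1).astype(np.int32)
    xy=np.array([onplane(cal,a,c,.135)[:2] for a,c in pts])
    (c,rr)=cv2.minEnclosingCircle((xy*1000).astype(np.float32)); print(n,'bush',m.sum(),c,rr)
    if n=='scene':
        save('ring.png',im[140:200,225:275],10)
        for z in(.075,.1,.125,.15,.175,.19):
            q=P[(u>145)&(u<185)&(v>100)&(v<170)&(abs(P[...,2]-z)<.006)&(P[...,0]>.5)&(P[...,0]<.545)&(P[...,1]>-.27)&(P[...,1]<-.23)]
            print(z,len(q),q.mean(0).round(4))
E
```

```text
scene bush 244 (497.3186950683594, -8.655696868896484) 34.913509368896484
0.075 23 [ 0.5243 -0.2474  0.0753]
0.1 25 [ 0.5245 -0.2474  0.1005]
0.125 25 [ 0.5244 -0.2466  0.1248]
0.15 28 [ 0.5247 -0.2472  0.1494]
0.175 29 [ 0.5246 -0.2471  0.1752]
0.19 31 [ 0.5243 -0.2472  0.1896]
top bush 119 (505.1061096191406, -13.564245223999023) 19.612550735473633
```

View pics/ring.png

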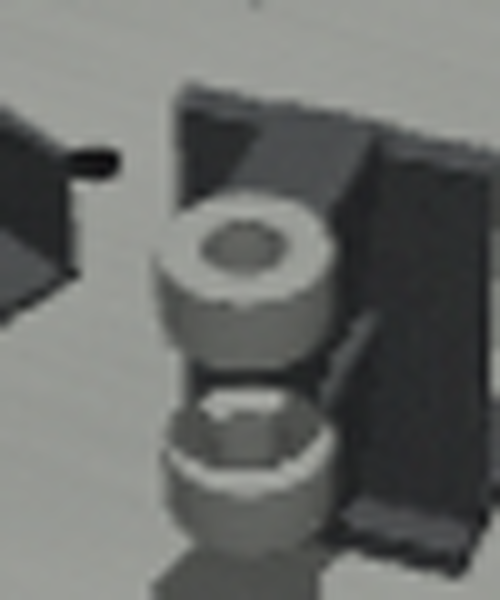

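```bash
python3 - <<'E'
from h import *
cal=r.calibration('scene')
print('bush',onplane(cal,(246.5)/10-.5+225,(247.5)/10-.5+140,.135))
f=np.load('pics/s10scene.npz');im=f['im'];save('rt.png',im[105:130,140:175],20)
f=np.load('pics/s10top.npz');
# ellipse of stand rim/ rod top
E
```

```text
bush [ 0.50506073 -0.01238449  0.135     ]
```

View pics/rt.png

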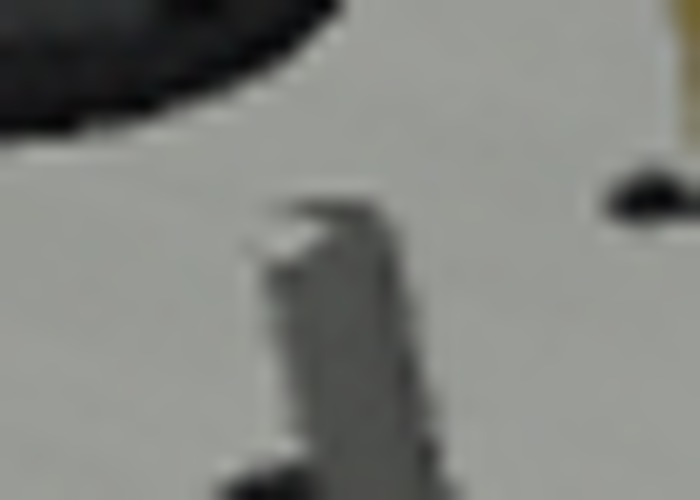

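The bush agrees in both views: (0.505, -0.0124) and (0.505, -0.0136). The rod is vertical at about (0.5195, -0.251). I'll move over it and descend.

Request:
arm_command:
  plan:
    - [0.05, 0, -0.005, 0.0085, 0]
    - [0.05, 0, 0, 0, 0]
    - [0.05, 0.03, 0, 0, 0]
    - [0.05, 0, 0, 0, 0]
    - [0.05, 0, 0, 0, 0]

```text
clock: 16.52
tool_pos: [0.5191, -0.2538, 0.2322]
eef_rot: [0.483, 0.516, -0.482, 0.517]
contact_force: [0.6, -0.3, -1.0]
opening: 0.566
```

```bash
python3 g.py 0.5195 -0.2512 0.118 4; python3 - <<'E'
from h import *
for n in('scene','top'):
    im,d=r.snapshot(n);np.savez('pics/s11%s.npz'%n,im=im,d=d)
    b=dict(scene=(40,200,80,240),top=(150,270,280,400))[n]
    save('s11%s.png'%n,im[b[0]:b[1],b[2]:b[3]],3.7)
E
```

```text
clock 16.52 pos [ 0.5191 -0.2538  0.2322] yaw y 3.9 tilt [ 9.e-04 -1.e-04 -1.e+00] F [ 0.58 -0.32 -1.  ] open mm 49.89 q [ 0.71  0.64 -0.58  1.67  0.42  0.95  0.05]
tool delta mm [114.2   0.4  -2.6]
roll -0.0017
```

View pics/s11scene.png

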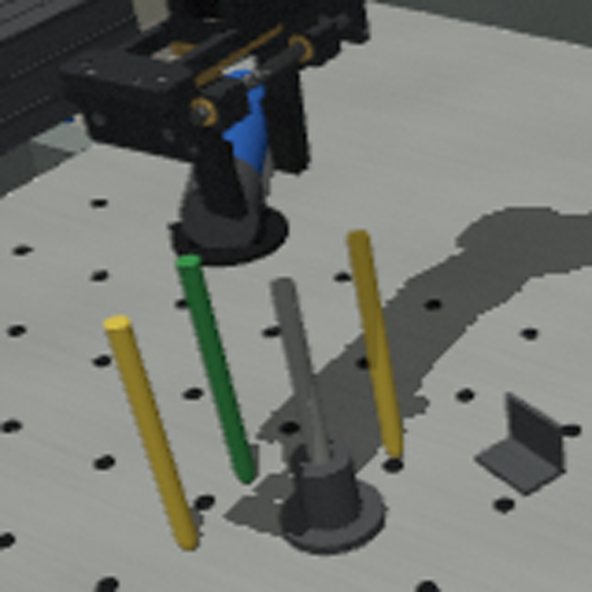

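The midpoint of the fingertips (260,192) lies on the rod's axis line extended upward (about (265,190)). Descending with a 2.5 mm trim.

Request:
arm_command:
  plan:
    - [0.05, 0.03, 0, -0.0025, 0]
    - [0.05, 0.03, 0, 0, 0]
    - [0.05, 0.03, 0, 0, 0]
    - [0.05, 0.022, 0, 0, 0]
    - [0.05, 0, 0, 0, 0]

```text
clock: 17.25
tool_pos: [0.5179, -0.2512, 0.1188]
eef_rot: [0.482, 0.517, -0.483, 0.516]
contact_force: [0.0, 0.7, 0.7]
opening: 0.569
```

```bash
python3 g.py 0.5195 -0.2512 0.118 4; python3 - <<'E'
from h import *
im,d=r.snapshot('scene')
save('s12.png',im[40:200,80:240],3.7)
E
```

```text
clock 17.25 pos [ 0.5179 -0.2512  0.1188] yaw y 3.9 tilt [-1.9e-03  5.0e-04 -1.0e+00] F [0.02 0.71 0.7 ] open mm 50.14 q [ 0.66  0.78 -0.49  1.79  0.54  0.71 -0.07]
tool delta mm [0.8 1.6 0.1]
roll -0.0017
```

View pics/s12.png

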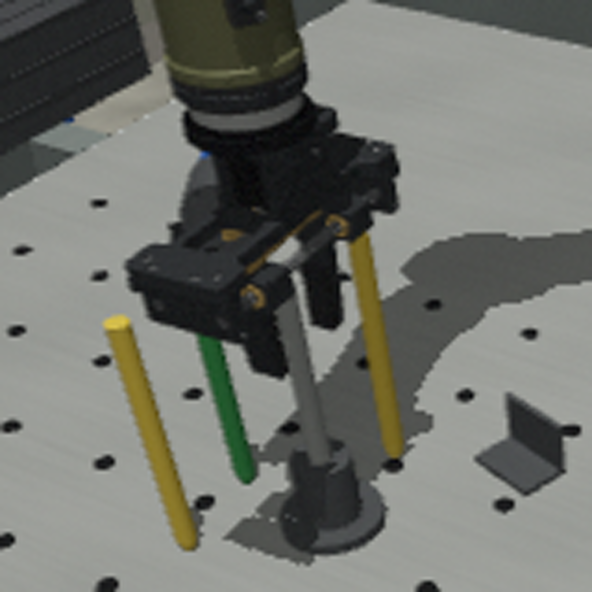

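The fingers straddle the grey rod at crop (300,340). Closing.

Request:
arm_command:
  plan:
    - [0.035, 0, 0, 0, 0]
    - [0.025, 0, 0, 0, 0]
    - [0.02, 0, 0, 0, 0]
    - [0.018, 0, 0, 0, 0]
    - [0.015, 0, 0, 0, 0]
    - [0.008, 0, 0, 0, 0]
    - [0.005, 0, 0, 0, 0]
    - [0.005, 0, 0, 0, 0]
  force: 20

```text
clock: 18.3
tool_pos: [0.5194, -0.2513, 0.1197]
eef_rot: [0.483, 0.516, -0.482, 0.517]
contact_force: [2.0, -0.2, -0.4]
opening: 0.176
```

```bash
python3 g.py 0.5195 -0.2512 0.118 4
```

```text
clock 18.3 pos [ 0.5194 -0.2513  0.1197] yaw y 3.9 tilt [ 1.8e-03 -1.0e-04 -1.0e+00] F [ 2.01 -0.17 -0.43] open mm 15.47 q [ 0.66  0.78 -0.49  1.79  0.54  0.71 -0.07]
tool delta mm [ 1.7  0.1 -0.1]
roll -0.0017
```

Gripped (15.5 mm for a 16 mm rod). Lifting straight up with a firmer grip.

Request:
arm_command:
  plan:
    - [0.005, 0, 0, 0, 0]
    - [0.005, -0.01, 0, 0, 0]
    - [0.005, -0.02, 0, 0, 0]
    - [0.005, -0.03, 0, 0, 0]
    - [0.005, -0.03, 0, 0, 0]
    - [0.005, -0.03, 0, 0, 0]
    - [0.005, -0.03, 0, 0, 0]
    - [0.005, -0.015, 0, 0, 0]
    - [0.005, 0, 0, 0, 0]
    - [0.005, 0, 0, 0, 0]
  force: 45

```text
clock: 19.55
tool_pos: [0.5171, -0.2513, 0.2829]
eef_rot: [0.482, 0.518, -0.483, 0.516]
contact_force: [0.3, -1.0, -1.8]
opening: 0.165
```

```bash
python3 g.py 0.505 -0.013 0.285 4; python3 - <<'E'
from h import *
im,d=r.snapshot('scene')
save('s13.png',im[20:200,80:260],3.3)
E
```

```text
clock 19.55 pos [ 0.5171 -0.2513  0.2829] yaw y 3.9 tilt [-3.5e-03  7.0e-04 -1.0e+00] F [ 0.34 -1.04 -1.81] open mm 14.54 q [ 0.73  0.59 -0.61  1.6   0.37  1.07  0.08]
tool delta mm [  -1.9    4.1 -238.6]
roll -0.0018
```

View pics/s13.png

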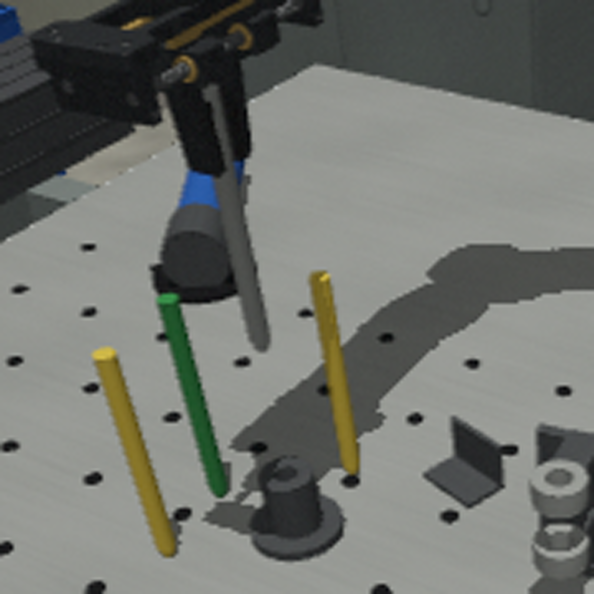

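The rod is out of the stand, nose at crop (261,345), at about 173 mm. Carrying it over to the fixture.

Request:
arm_command:
  plan:
    - [0.005, 0, 0, -0.025, 0]
    - [0.005, 0, 0, -0.03, 0]
    - [0.005, 0, 0, -0.03, 0]
    - [0.005, 0, 0, -0.03, 0]
    - [0.005, 0, 0, -0.03, 0]
    - [0.005, 0, 0, -0.03, 0]
    - [0.005, 0, 0, -0.03, 0]
    - [0.005, 0, 0.002, -0.02, 0]
    - [0.005, 0, 0, -0.0135, 0]
    - [0.005, 0, 0, 0, 0]
    - [0.005, 0, 0, 0, 0]
    - [0.005, 0, 0, 0, 0]

```text
clock: 21.1
tool_pos: [0.5043, -0.0145, 0.2842]
eef_rot: [0.483, 0.516, -0.483, 0.516]
contact_force: [-0.3, -1.0, -2.3]
opening: 0.169
```

```bash
python3 g.py 0.505 -0.013 0.285 4; python3 - <<'E'
from h import *
for n in('scene','top'):
    im,d=r.snapshot(n);np.savez('pics/s14%s.npz'%n,im=im,d=d)
    b=dict(scene=(60,210,180,320),top=(170,260,210,320))[n]
    save('s14%s.png'%n,im[b[0]:b[1],b[2]:b[3]],4)
E
```

```text
clock 21.1 pos [ 0.5043 -0.0145  0.2842] yaw y 3.79 tilt [-3.e-04 -6.e-04 -1.e+00] F [-0.29 -1.04 -2.32] open mm 14.87 q [ 0.35  0.49 -0.63  1.8   0.34  0.96 -0.36]
tool delta mm [-0.8  0.8 -1.4]
roll -0.0036
```

View pics/s14scene.png

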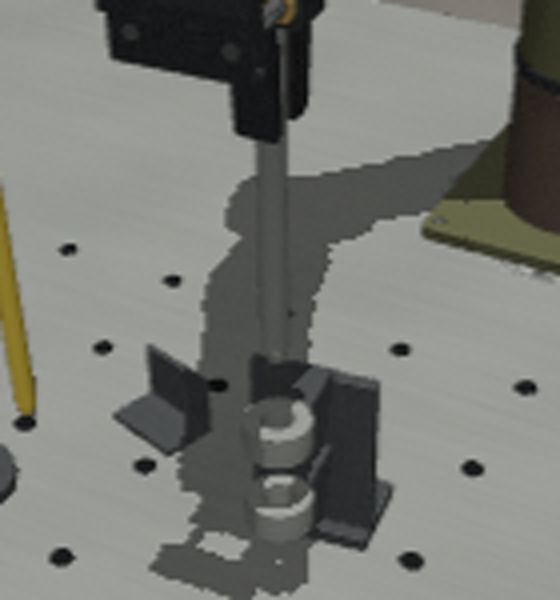

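View pics/s14top.png

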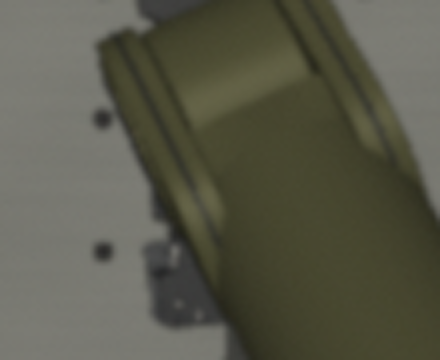

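```bash
cat > rodfit.py <<'E'
from h import *
import sys
def fit(n,im,d,c0,zs,rad=.02):
    cal=r.calibration(n);P=cloud(cal,d);out=[]
    for z in zs:
        m=(abs(P[...,2]-z)<.006)&(np.hypot(P[...,0]-c0[0],P[...,1]-c0[1])<rad)
        q=P[m]
        if len(q)<8: continue
        c=q.mean(0); w=np.array(cal['eye'])[:2]-c[:2]; w/=np.linalg.norm(w)
        cc=c[:2]-w*.008*np.pi/4
        out.append((z,len(q),*cc.round(4)))
    return out
E
python3 - <<'E'
from rodfit import *
f=np.load('pics/s14scene.npz')
o=fit('scene',f['im'],f['d'],(.505,-.013),np.arange(.18,.31,.01))
for x in o:print(*x)
f=np.load('pics/s10scene.npz')
for x in fit('scene',f['im'],f['d'],(.52,-.25),np.arange(.08,.19,.02)):print(*x)
f=np.load('pics/s5scene.npz')
E
```

```text
0.18 17 0.5024 -0.0152
0.19 32 0.5038 -0.0148
0.2 34 0.5037 -0.0149
0.21000000000000002 33 0.5034 -0.0146
0.22000000000000003 35 0.504 -0.0143
0.23000000000000004 36 0.5033 -0.0144
0.24000000000000005 38 0.5035 -0.0153
0.25000000000000006 38 0.5034 -0.0148
0.26000000000000006 41 0.5036 -0.015
0.2700000000000001 41 0.5033 -0.0148
0.2800000000000001 44 0.5033 -0.0143
0.2900000000000001 46 0.5031 -0.0145
0.3000000000000001 41 0.5032 -0.0142
0.08 23 0.52 -0.2514
0.1 25 0.5201 -0.2519
0.12000000000000001 24 0.5199 -0.2519
0.14 27 0.5206 -0.2519
0.16000000000000003 28 0.5198 -0.2516
0.18000000000000002 30 0.5207 -0.2522
```

```bash
python3 - <<'E'
from h import *
from scipy.optimize import least_squares
f=np.load('pics/s10scene.npz');cal=r.calibration('scene');P=cloud(cal,f['d'])
for zl,zh in((.117,.130),(.058,.072)):
    m=(P[...,2]>zl)&(P[...,2]<zh)&(P[...,0]>.5)&(P[...,0]<.53)&(P[...,1]>-.034)&(P[...,1]<.012)&(np.hypot(P[...,0]-.505,P[...,1]+.013)>.015)
    q=P[m][:,:2];s=least_squares(lambda c:np.hypot(*(q-c).T)-.02,[.505,-.013],loss='soft_l1',f_scale=.001);print(len(q),s.x.round(4))
f=np.load('pics/s14scene.npz');P=cloud(cal,f['d'])
m=(P[...,2]>.19)&(P[...,2]<.24)&(np.hypot(P[...,0]-.505,P[...,1]+.013)<.02)
q=P[m][:,:2];s=least_squares(lambda c:np.hypot(*(q-c).T)-.008,[.505,-.013],loss='soft_l1',f_scale=.001);print('rod',len(q),s.x.round(4))
E
```

```text
74 [ 0.5052 -0.0133]
67 [ 0.5055 -0.0133]
rod 140 [ 0.5034 -0.0147]
```

Depth circle fits put the bush axis at (0.5052, -0.0132) and the rod at (0.5034, -0.0147), upright. I'll correct by +2 / −1.5 mm and come down to just above the mouth.

Request:
arm_command:
  plan:
    - [0.005, 0, 0.002, -0.0015, 0]
    - [0.005, 0, 0, 0, 0]
    - [0.005, 0.01, 0, 0, 0]
    - [0.005, 0.01, 0, 0, 0]
    - [0.005, 0.01, 0, 0, 0]
    - [0.005, 0, 0, 0, 0]
    - [0.005, 0, 0, 0, 0]

```text
clock: 22.08
tool_pos: [0.5063, -0.0115, 0.2545]
eef_rot: [0.483, 0.517, -0.483, 0.517]
contact_force: [-0.2, -0.3, -2.6]
opening: 0.168
```

```bash
python3 g.py 0.505 -0.013 0.25 4; python3 - <<'E'
from h import *
from scipy.optimize import least_squares
im,d=r.snapshot('scene');cal=r.calibration('scene');P=cloud(cal,d)
save('s15.png',im[120:200,215:295],7)
m=(P[...,2]>.155)&(P[...,2]<.21)&(np.hypot(P[...,0]-.505,P[...,1]+.013)<.02)
q=P[m][:,:2];s=least_squares(lambda c:np.hypot(*(q-c).T)-.008,[.505,-.013],loss='soft_l1',f_scale=.001);print('rod',len(q),s.x.round(4))
E
```

```text
clock 22.07 pos [ 0.5063 -0.0115  0.2545] yaw y 3.9 tilt [ 2.e-04  1.e-04 -1.e+00] F [-0.2  -0.28 -2.64] open mm 14.8 q [ 0.32  0.52 -0.61  1.84  0.38  0.89 -0.4 ]
tool delta mm [ 4.5 -1.4  1.4]
roll -0.0017
rod 145 [ 0.5055 -0.0115]
```

View pics/s15.png

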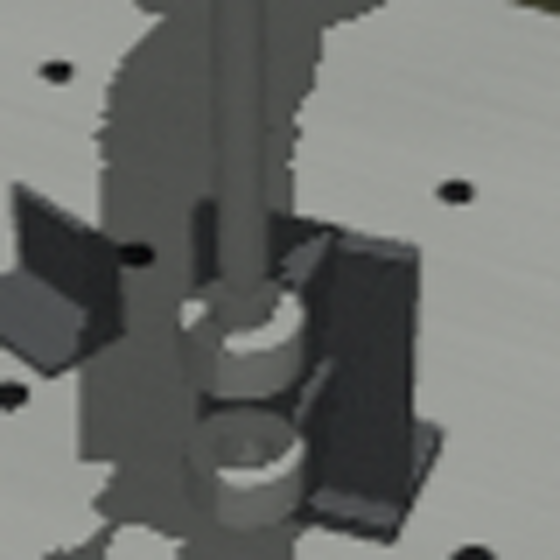

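The rod is at (0.5055, -0.0115), 1.5 mm high in y, with its nose just above the mouth at crop (245,290). I'll trim and start the insertion.

Request:
arm_command:
  plan:
    - [0.005, 0, 0, 0.0014, 0]
    - [0.005, 0, 0, 0, 0]
    - [0.005, 0.004, 0, 0, 0]
    - [0.005, 0.004, 0, 0, 0]
    - [0.005, 0.004, 0, 0, 0]
    - [0.005, 0.004, 0, 0, 0]
    - [0.005, 0, 0, 0, 0]

```text
clock: 23.0
tool_pos: [0.506, -0.0131, 0.238]
eef_rot: [0.482, 0.517, -0.483, 0.517]
contact_force: [0.1, 1.3, -2.5]
opening: 0.17
```

```bash
python3 g.py 0.505 -0.013 0.137 4; python3 - <<'E'
from h import *
from scipy.optimize import least_squares
im,d=r.snapshot('scene');cal=r.calibration('scene');P=cloud(cal,d)
save('s16.png',im[120:200,215:295],7)
m=(P[...,2]>.15)&(P[...,2]<.2)&(np.hypot(P[...,0]-.505,P[...,1]+.013)<.02)
q=P[m][:,:2];s=least_squares(lambda c:np.hypot(*(q-c).T)-.008,[.505,-.013],loss='soft_l1',f_scale=.001);print('rod',len(q),s.x.round(4))
E
```

```text
clock 23.0 pos [ 0.506  -0.0131  0.238 ] yaw y 3.9 tilt [-8.e-04 -1.e-04 -1.e+00] F [ 0.07  1.29 -2.49] open mm 14.93 q [ 0.32  0.54 -0.6   1.87  0.4   0.85 -0.42]
tool delta mm [101.   -0.9  -0.2]
roll -0.0017
rod 138 [ 0.505  -0.0134]
```

View pics/s16.png

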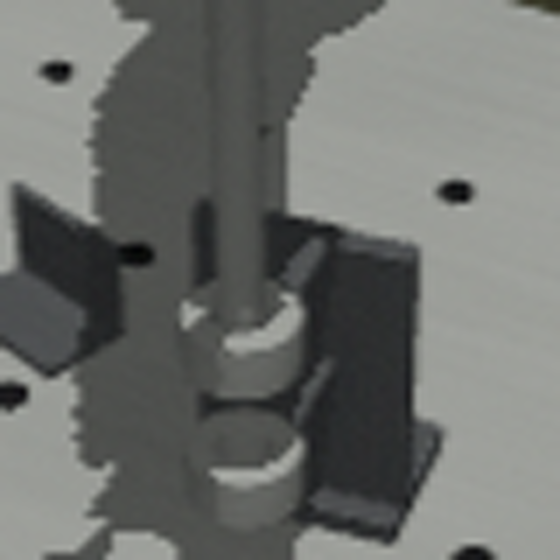

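The nose is entering the bore at crop (241,315), and the vertical force shows only the rod's weight. Continuing down.

Request:
arm_command:
  plan:
    - [0.005, 0.004, 0, 0, 0]
    - [0.005, 0.004, 0, 0, 0]
    - [0.005, 0.004, 0, 0, 0]
    - [0.005, 0, 0, 0, 0]

```text
clock: 23.55
tool_pos: [0.506, -0.0131, 0.226]
eef_rot: [0.482, 0.517, -0.483, 0.517]
contact_force: [-0.3, -0.0, -2.7]
opening: 0.169
```

Request:
arm_command:
  plan:
    - [0.005, 0.004, 0, 0, 0]
    - [0.005, 0.004, 0, 0, 0]
    - [0.005, 0.004, 0, 0, 0]
    - [0.005, 0.004, 0, 0, 0]
    - [0.005, 0, 0, 0, 0]

```text
clock: 24.18
tool_pos: [0.506, -0.0131, 0.21]
eef_rot: [0.482, 0.517, -0.483, 0.517]
contact_force: [0.0, 0.5, -2.4]
opening: 0.171
```

No contact so far, with the nose at about 100 mm. On to the lower bush.

Request:
arm_command:
  plan:
    - [0.005, 0.005, 0, 0, 0]
    - [0.005, 0.005, 0, 0, 0]
    - [0.005, 0.005, 0, 0, 0]
    - [0.005, 0.003, 0, 0, 0]
    - [0.005, 0.003, 0, 0, 0]
    - [0.005, 0.003, 0, 0, 0]
    - [0.005, 0.003, 0, 0, 0]
    - [0.005, 0, 0, 0, 0]

```text
clock: 25.18
tool_pos: [0.5061, -0.0131, 0.1832]
eef_rot: [0.483, 0.517, -0.483, 0.517]
contact_force: [0.7, -0.6, -2.5]
opening: 0.166
```

```bash
python3 g.py 0.505 -0.013 0.137 4; python3 - <<'E'
from h import *
im,d=r.snapshot('scene');save('s17.png',im[120:200,215:295],7)
E
```

```text
clock 25.18 pos [ 0.5061 -0.0131  0.1832] yaw y 3.9 tilt [-4.e-04 -1.e-04 -1.e+00] F [ 0.69 -0.57 -2.5 ] open mm 14.66 q [ 0.28  0.61 -0.55  1.93  0.47  0.72 -0.48]
tool delta mm [46.2 -1.1 -0.2]
roll -0.0018
```

View pics/s17.png

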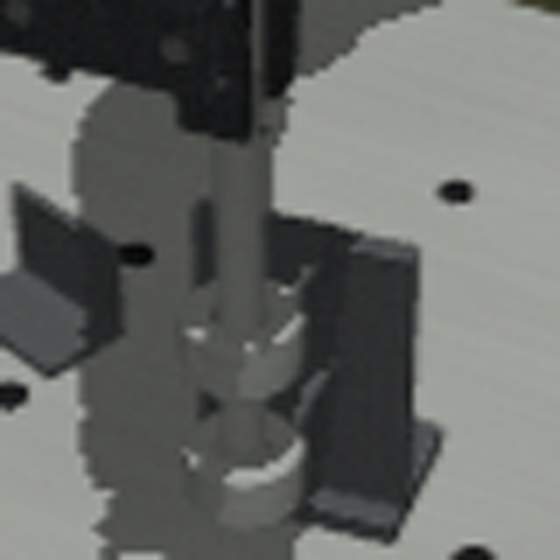

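The nose is entering the lower bush at crop (240,440) without side load. Continuing.

Request:
arm_command:
  plan:
    - [0.005, 0.003, 0, 0, 0]
    - [0.005, 0.003, 0, 0, 0]
    - [0.005, 0.003, 0, 0, 0]
    - [0.005, 0.003, 0, 0, 0]
    - [0.005, 0.003, 0, 0, 0]
    - [0.005, 0, 0, 0, 0]

```text
clock: 25.98
tool_pos: [0.5061, -0.0131, 0.1682]
eef_rot: [0.483, 0.517, -0.483, 0.517]
contact_force: [-0.0, -0.5, -2.5]
opening: 0.168
```

Request:
arm_command:
  plan:
    - [0.005, 0.004, 0, 0, 0]
    - [0.005, 0.004, 0, 0, 0]
    - [0.005, 0.004, 0, 0, 0]
    - [0.005, 0.004, 0, 0, 0]
    - [0.005, 0.004, 0, 0, 0]
    - [0.005, 0.004, 0, 0, 0]
    - [0.005, 0.004, 0, 0, 0]
    - [0.005, 0.003, 0, 0, 0]
    - [0.005, 0, 0, 0, 0]
    - [0.005, 0, 0, 0, 0]

```text
clock: 27.22
tool_pos: [0.5064, -0.013, 0.1375]
eef_rot: [0.483, 0.517, -0.483, 0.517]
contact_force: [-0.1, -0.8, -1.3]
opening: 0.167
```

```bash
python3 g.py 0.505 -0.013 0.137 4; python3 - <<'E'
from h import *
im,d=r.snapshot('scene');save('s18.png',im[100:220,195:315],6);P=cloud(r.calibration('scene'),d)
from scipy.optimize import least_squares
m=(P[...,2]>.14)&(P[...,2]<.16)&(np.hypot(P[...,0]-.505,P[...,1]+.013)<.02)
print(m.sum(),P[m].mean(0) if m.any() else '')
b=(210,290,310,420);save('s18c.png',im[b[0]:b[1],b[2]:b[3]],6)
for v in range(180,200,1): print(v,[(int(im[v,u].max()),*(P[v,u]*1000).round(0).astype(int)) for u in range(246,256,3)])
E
```

```text
clock 27.23 pos [ 0.5064 -0.013   0.1375] yaw y 3.9 tilt [ 3.e-04 -0.e+00 -1.e+00] F [-0.1  -0.8  -1.34] open mm 14.67 q [ 0.24  0.68 -0.49  1.98  0.54  0.61 -0.55]
tool delta mm [ 0.5 -1.4 -0.1]
roll -0.0018
47 [ 0.51064711 -0.00963318  0.15009999]
180 [(77, np.int64(513), np.int64(-17), np.int64(91)), (85, np.int64(513), np.int64(-9), np.int64(95)), (74, np.int64(506), np.int64(-5), np.int64(91)), (82, np.int64(492), np.int64(-5), np.int64(80))]
181 [(79, np.int64(514), np.int64(-17), np.int64(89)), (84, np.int64(513), np.int64(-9), np.int64(92)), (74, np.int64(503), np.int64(-7), np.int64(85)), (83, np.int64(492), np.int64(-5), np.int64(77))]
182 [(75, np.int64(511), np.int64(-18), np.int64(83)), (84, np.int64(510), np.int64(-11), np.int64(86)), (73, np.int64(507), np.int64(-5), np.int64(86)), (83, np.int64(496), np.int64(-3), np.int64(77))]
183 [(72, np.int64(512), np.int64(-18), np.int64(81)), (85, np.int64(512), np.int64(-10), np.int64(85)), (74, np.int64(504), np.int64(-6), np.int64(80)), (83, np.int64(500), np.int64(-1), np.int64(79))]
184 [(73, np.int64(511), np.int64(-19), 
[... 2490 characters left out ...]
 np.int64(506), np.int64(-6), np.int64(39)), (82, np.int64(470), np.int64(-17), np.int64(2))]
197 [(82, np.int64(482), np.int64(-36), np.int64(0)), (85, np.int64(514), np.int64(-10), np.int64(41)), (79, np.int64(474), np.int64(-23), np.int64(-1)), (83, np.int64(472), np.int64(-15), np.int64(2))]
198 [(84, np.int64(485), np.int64(-35), np.int64(0)), (82, np.int64(512), np.int64(-11), np.int64(35)), (81, np.int64(480), np.int64(-20), np.int64(3)), (84, np.int64(474), np.int64(-14), np.int64(0))]
199 [(83, np.int64(490), np.int64(-32), np.int64(3)), (80, np.int64(511), np.int64(-11), np.int64(30)), (82, np.int64(483), np.int64(-18), np.int64(2)), (84, np.int64(480), np.int64(-12), np.int64(3))]
```

View pics/s18.png

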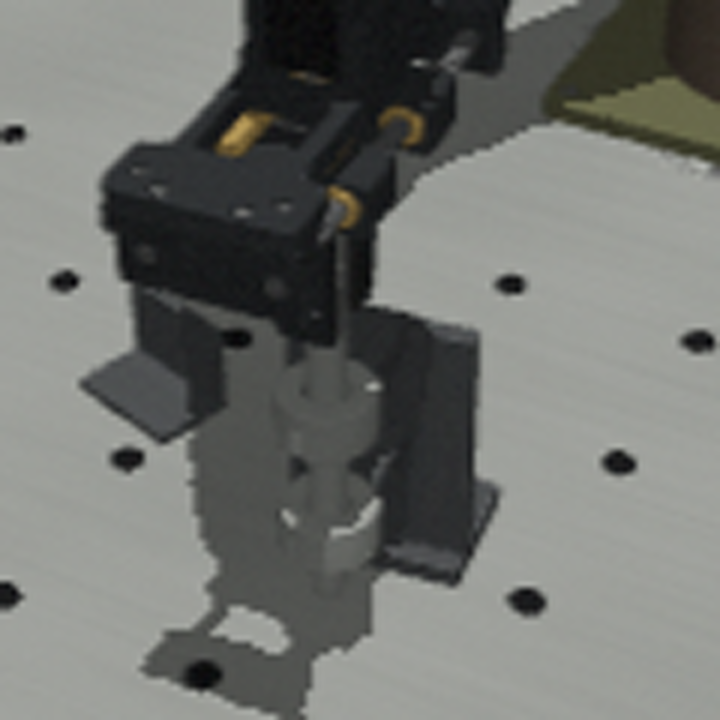

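The nose has come out below the lower bush at crop (328,590). Depth sees it down to about 30 mm, and the lift count gives 28 mm. I'll hold still for a few rows, then do a last check.

Request:
arm_command:
  plan:
    - [0.005, 0, 0, 0, 0]
    - [0.005, 0, 0, 0, 0]
    - [0.005, 0, 0, 0, 0]
    - [0.005, 0, 0, 0, 0]

```text
clock: 27.78
tool_pos: [0.5063, -0.0131, 0.1374]
eef_rot: [0.483, 0.517, -0.483, 0.517]
contact_force: [0.1, -0.1, -3.2]
opening: 0.172
```

View pics/s18c.png

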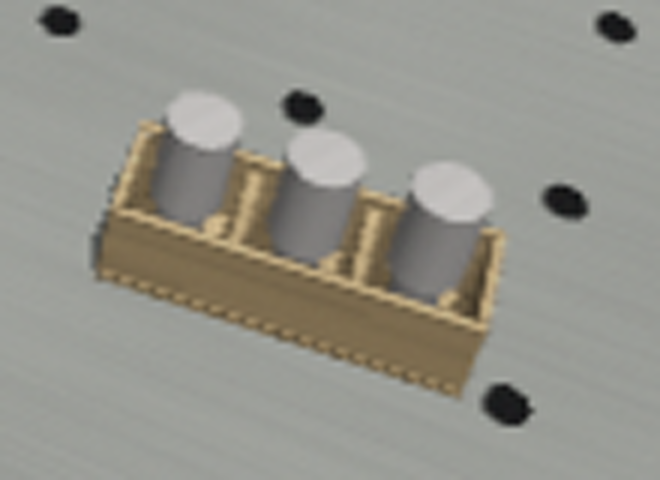

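```bash
python3 - <<'E'
from h import *
s=r.get_state();print(s['clock'],s['tool_pos'],abs(s['qd']).max(),s['contact_force'],s['opening'])
im,d=r.snapshot('scene');P=cloud(r.calibration('scene'),d)
q=P[193:206,240:258].reshape(-1,3);m=(q[:,2]>.012)&(q[:,2]<.05)&(np.hypot(q[:,0]-.505,q[:,1]+.013)<.015);print(m.sum(),q[m][:,2].min(),q[m].mean(0))
save('s19.png',im[170:215,225:275],12)
E
```

```text
27.775 [ 0.50627027 -0.01306928  0.13742264] 0.0015740594432658817 [ 0.14861321 -0.11768524 -3.17318461] 0.17186355105466877
18 0.028897931187420123 [ 0.5108465  -0.01001358  0.03761871]
```

View pics/s19.png

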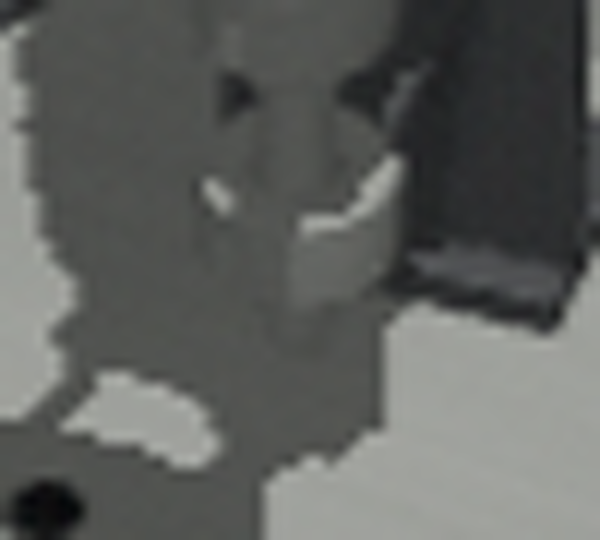

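The nose shows just below the lower bush at crop (300,340), lowest depth point 29 mm. The arm is still, and all three plugs stand upright in the crate. Handing in.

```bash
python3 -c "
from plant import r
print(r.finish_job())"
```

```text
the job is handed in; nothing more can be done
None
```

The job is handed in at about 28 s. The plug stands in the crate cell that was empty, and the bare steel rod is held through both bushes, clear of the table; no verdict was reported.

**Last checks**
- **Plug:** it was set on the pad (14 N contact), then let go. It stands upright about 2 mm from the pad centre, and both stored plugs are upright where they were.
- **Rod:** its nose is about 28 mm above the table by motion count, and the lowest point seen by depth was 29 mm. It measured upright just above the upper bush and about 0.5 mm off the bush axis as its nose entered. It met no side load on the way down and is gripped still; I had set the grip to 45 N.

**What disagreed**
- **Tool height:** the reported TCP height reads about 33 mm lower than the fingertips seen by depth. Because of this, my first close on the plug caught nothing and touched nothing. I used the camera height from then on.
- **Cameras:** the two views differed by 3–4 mm on some points. I used their mean, or depth fits from the scene camera.

I did not measure the tin, spanner or angle again at the end. The arm was never driven near the tin or spanner; the angle sits beside the path to the fixture, and it looked undisturbed in the last views.

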